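# Unstack the hand-helds and put each on charge

## Task

The counter's four hand-held units have been left in a pile: battery pack on pocket scanner on pager on card reader. Take the pile apart and put each unit on charge in its own cradle, the one whose pocket fits it, lying flat on the bottom of the pocket, and (all but the round pager) with its contact end towards the cradle's raised contact block. Set every unit down gently, without dropping it, and leave the bell where it stands.

Things in the scene. Friction and masses are not known exactly. Their poses are not given: they have to be found in the camera images.
- card_reader: Card reader, bottom of the pile: flat white hand-held with a blue display at one end and a dark keypad, 100 x 66 x 19 mm, 0.14 kg. Origin at the centre of its underside; +x points along its length to the display end, which is its contact end; z up. Grip it across its 66 mm.
- pager: Guest pager, on the card reader: round white puck with a dark groove round its side, 60 mm in diameter, 24 mm high, about 0.11 kg. Origin at the centre of its underside, z up; it may lie at any yaw.
- scanner: Pocket scanner, on the pager: black rounded block with a grey side band, 84 x 40 x 22 mm, about 0.12 kg. Origin at the centre of its underside; +x along its length to the contact end (three small brass strips); at the other end are the dark scan window and, near it, a small white button. Grip it across its 40 mm.
- battery: Battery pack, top of the pile, on the scanner: grey block with a black waist, 58 x 34 x 18 mm, about 0.09 kg. Origin at the centre of its underside; +x along its length to the contact end (two brass strips); the other end has three thumb ribs. Grip it across its 34 mm.
- reader_cradle: Fixed grey cradle, 142 x 90 mm, rectangular pocket for the 100 x 66 mm card reader. Origin: centre of underside, on the worktop; +x along its length to the raised contact block (20 mm high); brass pins in the pocket floor near it. Pocket centre 10 mm towards -x, floor 8 mm up; play 3 mm a side, flared to 7 mm at the rim, 7 mm above the floor. Long sides open (only the 8 mm base) over the middle 66 mm.
- scanner_cradle: Fixed grey cradle, 126 x 64 mm, rectangular pocket for the 84 x 40 mm pocket scanner. Origin: centre of underside, on the worktop; +x along its length to the raised contact block (20 mm high); brass pins in the pocket floor near it. Pocket centre 10 mm towards -x, floor 8 mm up; play 3 mm a side, flared to 7 mm at the rim, 7 mm above the floor. Long sides open (only the 8 mm base) over the middle 54 mm.
- battery_cradle: Fixed grey cradle, 100 x 58 mm, rectangular pocket for the 58 x 34 mm battery pack. Origin: centre of underside, on the worktop; +x along its length to the raised contact block (20 mm high); brass pins in the pocket floor near it. Pocket centre 10 mm towards -x, floor 8 mm up; play 3 mm a side, flared to 7 mm at the rim, 7 mm above the floor. Long sides open (only the 8 mm base) over the middle 44 mm.
- pager_cradle: Fixed grey round cradle, 96 mm in diameter, with a round well for the pager and a brass contact in its middle. Origin: centre of underside, on the worktop, straight below the middle of the well. Floor 8 mm up, 66 mm wide; the wall, closed all round, flares to 74 mm at the rim, 7 mm above the floor, so grip the pager more than 8 mm above its underside. Any yaw of the pager will do.
- desk_bell: Bystander: chrome service bell, 83 mm in diameter, 60 mm high, loose, standing among the cradles. Origin at the centre of its underside.
Mind the look-alikes: they are no part of the job. Of the things shaped like the pager, the white one is meant.

How it is judged:
At the end, for the whole second after the job is handed in: Each unit lies flat (0.06 rad) on its own cradle's pocket floor (underside 6 to 10.5 mm above the worktop), centred within 8 mm; battery pack, scanner and card reader in line within 0.26 rad, contact end towards the contact block; all released and at rest (z of battery in the frame of battery_cradle between 0.006 and 0.0105 m and angle between each of battery, scanner, pager, card_reader's own z axis and vertical below 0.06 rad and x of battery_cradle in the frame of battery between 0.003 and 0.018 m and y of battery_cradle in the frame of battery between -0.008 and 0.008 m and angle between the x axis of battery and the x axis of battery_cradle, either way round below 0.26 rad and contact force between each of battery, scanner, pager, card_reader and the fingers below 0.05 N and linear speed of each of battery, scanner, pager, card_reader below 0.02 m/s and angular speed of each of battery, scanner, pager, card_reader below 0.2 rad/s and z of scanner in the frame of scanner_cradle between 0.006 and 0.0105 m and x of scanner_cradle in the frame of scanner between 0.003 and 0.018 m and y of scanner_cradle in the frame of scanner between -0.008 and 0.008 m and angle between the x axis of scanner and the x axis of scanner_cradle, either way round below 0.26 rad and z of pager in the frame of pager_cradle between 0.006 and 0.0105 m and horizontal distance between pager and pager_cradle below 0.008 m and z of card_reader in the frame of reader_cradle between 0.006 and 0.0105 m and x of reader_cradle in the frame of card_reader between 0.003 and 0.018 m and y of reader_cradle in the frame of card_reader between -0.008 and 0.008 m and angle between the x axis of card_reader and the x axis of reader_cradle, either way round below 0.26 rad); the robot touches nothing.
It fails at once if a unit is dropped (falls freely, touching nothing, faster than 0.6 m/s) ((contact force between battery and anything else below 0.001 N and linear speed of battery above 0.6 m/s) or (contact force between scanner and anything else below 0.001 N and linear speed of scanner above 0.6 m/s) or (contact force between pager and anything else below 0.001 N and linear speed of pager above 0.6 m/s) or (contact force between card_reader and anything else below 0.001 N and linear speed of card_reader above 0.6 m/s)).
It fails at once if the bell is pushed more than 20 mm from where it stood (distance of desk_bell from where it was at the start of the episode above 0.02 m).
It fails at once if the bell is tipped (angle between desk_bell's own z axis and vertical above 0.3 rad).
It also fails if it takes over 93 s, if anything falls off the work surface, if the arm or the gripper's body presses on something with over 40 N, if the wrist force passes 120 N, or if a joint passes its speed limit or range.

## Robot

A 6-joint arm with a two-finger parallel gripper is mounted at the origin on a cart in front of the work surface, level with it; the furniture and walls round the work are solid. World frame = base frame: x ahead of the robot, y to its left, z up, the work surface at z = 0. Lengths are in m, angles in rad, forces in N, time in s.
With the tool pointing down it reaches from about 0.25 to 0.725 m from the base axis. Payload 9.7 kg.
Tool frame: the origin (TCP) lies on the centre line of the jaws, within the pads' length; the fingertips stand 17 mm ahead of it and the grasp point (between the pads) lies 2 mm behind it; z points along the fingers, y is the line along which they close (so a half turn about z gives the same grasp; the last joint's range is limited). The gripper opens to 85 mm and grips with 20 to 120 N. Pads are 22 mm wide; open, the fingers measure 114 mm over their backs; the gripper's body (76 mm by 85 mm) begins 54 mm behind the grasp point. The pads swing forward as they close: fully open they stand 13 mm farther back than shut.
Start: joints at [-1.176, 0.087, 0.176, 1.66, 0, 1.571], TCP at [0.212, -0.508, 0.21] pointing down, gripper open.
Joint ranges: [-3.13, 3.13], [-0.85, 1.81], [-1.15, 1.24], [-2.2, 2.28], [-1.44, 1.52], [-3.14, 3.14]. Speed limits (rad/s): [2.22, 2.22, 2.57, 3.14, 3.14, 3.14].

## Interface

Orientations are given as [roll, pitch, yaw] about the fixed x, y, z axes, in that order (R = Rz(yaw) Ry(pitch) Rx(roll)).
In Python, from cell import sensors, imaging, arm, finder gives the robot as it stands. The module is installed in compiled form; this text tells all that it offers.
- The arm moves only by the tool send_rows, never from a script. Its argument "plan" is a list that holds one entry, the list of rows, each a list of 6 numbers: the shift along the tool's x, y, z in m, then the turn, a rotation vector about the tool's x, y, z in degrees. A call has exactly 10 rows; each row shifts and turns the commanded pose from where the row before left it, along the tool's axes as they then stand; what a row does not reach is not made up. A row lasts 1/10 s, in which the tool goes at most 50 mm and 8.59 degrees, less where a joint would pass 70% of its speed; a pose out of reach is approached as far as the arm can. A call is refused whole if a number of a shift passes 0.05 or a number of a turn 8.59, either way. A call with a gripper value outside its range is refused whole. "claw" is the opening, from 0 (shut) to 1 (fully open), set as the call begins (left out, the last holds). The fingers move at their own pace and stop on an object; "squeeze" is the grip in N (left out, the last holds). Time passes only in rows, so rows that do not move let the fingers close, or fill a call up. It gives the time, the measured TCP pose, the force, the opening and the grip force at its end, in the units of the state.
- sensors.get_state(): the state, without advancing time (a new reading comes with each control period).
- imaging.get_image(name): name is "scene" or "top" or "wrist"; returns a dict with "frame" (384x512x3 uint8, blue, green, red), "range_z" (384x512 float32, m along the optical axis (not along the pixel's ray), 0 where there is no reading), "intrinsics" (3x3 intrinsics, pixels), "cam_to_world" (4x4, takes a point from camera to world coordinates). Camera axes: x right, y up, looking along -z (the intrinsics and any distortion apply to the point x, -y, -z); pixel columns grow to the right and rows downward; lengths in m; the calibration is good to about 2 mm. The wrist camera is an equidistant fisheye: a pixel r from the principal point sees the ray r / f radians off the axis. A picture is of the moment at which its call begins.
- arm.finish_job(): hands the job in; it is judged then, once.
Trained networks look in the newest picture that a camera, given by its name, has taken for a name from the list of things; names that differ only in an ending like _2 or _b are one class to them, and where a whole thing is asked for, a point or a joint stands for the part that bears it (a point fixed in the world has none). Each returns a list of dicts, best first, with "p" (0 to 1); they miss things now and then, are a little off and sometimes report something else, mostly with a low value. They report only what shows in the picture. A call takes as long as a camera call. They do not tell look-alikes from the thing itself.
- finder.spot_in(query, camera): "extent" ([centre column, centre row, width, height] in pixels, round what is visible of it).
- finder.landmark_of(query, camera): "centre" ([column, row] in pixels: a listed point, or the origin of a listed thing).
The state is a dict: "t": time; "joint_positions": joint angles; "dq": joint speeds; "joint_torque": joint torques, N m; "tcp_pos": TCP position; "orientation": TCP orientation; "wrist_force": force on the tool from outside, world axes, zero at the start; "ft_torque": the same for the moment, N m; "opening": opening from 0.0 (shut) to 1.0 (fully open); "finger_force": force on a finger pad.
Only numpy, scipy, OpenCV 4.12 (cv2) and the standard library are available. Lean on these libraries where they do the work, as an engineer would, in place of code of your own. Each camera call takes 0.05 s, during which the arm holds its last target. There are 200 camera calls.

## Working session

There is one attempt and no reset: what is moved stays moved. The work goes in short steps, Python scripts to look and compute and a tool call to move; the robot and the scene stay as the last step left them, time stands still between calls to the robot, and variables do not carry over. Pictures are saved under pics/ and viewed, at most 14 in all, crops included, and the job is handed in when it is done.

Besides the shell and the picture viewer there is one more tool, called after "Request:" in YAML: its name, and indented under it one key for each argument. send_rows: Moves the arm, as the interface text tells. Its arguments: {"type":"object","properties":{"plan":{"type":"array","items":{"type":"array","items":{"type":"array","items":{"type":"number"}}}},"claw":{"type":"number"},"squeeze":{"type":"number"}},"required":["plan"]}

```bash
mkdir -p pics; cat > h.py <<'E'
import numpy as np, cv2
from cell import sensors, imaging, arm, finder
def pts(im):
    K=np.array(im["intrinsics"]);T=np.array(im["cam_to_world"]);d=im["range_z"]
    v,u=np.mgrid[0:d.shape[0],0:d.shape[1]]
    P=np.stack([(u-K[0,2])/K[0,0]*d,-(v-K[1,2])/K[1,1]*d,-d],-1)
    return P@T[:3,:3].T+T[:3,3]
E
python3 - <<'E'
from h import *
print(sensors.get_state())
for c in ["scene","top"]:
    im=imaging.get_image(c);cv2.imwrite(f"pics/{c}0.png",im["frame"])
    np.savez(f"{c}0.npz",**im);P=pts(im)
    print(c,im["intrinsics"],im["cam_to_world"])
    for n in ["card_reader","pager","scanner","battery","reader_cradle","scanner_cradle","battery_cradle","pager_cradle","desk_bell"]:
        for r in finder.landmark_of(n,c)[:3]:
            u,v=r["centre"];i,j=int(np.clip(round(v),0,383)),int(np.clip(round(u),0,511));print(n,round(r["p"],2),np.round([u,v]),P[i,j].round(3))
E
```

```text
{'t': 0.0, 'joint_positions': array([-1.17598252e+00,  8.74663645e-02,  1.75108067e-01,  1.65981080e+00,
       -3.37041340e-05,  1.57079662e+00]), 'dq': array([ 1.13953891e-03,  1.13591491e-03,  1.09653399e-03, -5.43218549e-04,
        6.65965269e-06,  1.11795209e-05]), 'joint_torque': array([-1.60878277e-03, -5.20393753e+01,  4.64799035e+01,  1.66053465e-02,
       -1.03132572e-04, -2.04323726e-05]), 'tcp_pos': array([ 0.21143596, -0.50744072,  0.20936627]), 'orientation': array([-3.14021988e+00,  3.37045103e-05,  3.94813558e-01]), 'wrist_force': array([0.9496242 , 0.32018888, 0.62311187]), 'ft_torque': array([-0.03765096,  0.00156635,  0.022306  ]), 'finger_force': 0.0, 'opening': 0.9973535247537608}
scene [[409.0683207    0.         257.75447932]
 [  0.         409.0683207  195.2679506 ]
 [  0.           0.           1.        ]] [[-0.37377288 -0.65194009  0.6597484   1.20572542]
 [ 0.92750514 -0.25865412  0.26987452  0.25537419]
 [-0.00529538  0.71279181  0.70135568  0.74772579]
 [ 0.          0.          0.          1.        ]]
card_reader 0.61 [331. 203.] [0.514 0.16  0.055]

[... 596 characters left out ...]
27  0.44708717]
 [-0.99983132  0.01762812 -0.00515557 -0.01132665]
 [-0.00308996  0.11525618  0.99333099  0.96040418]
 [ 0.          0.          0.          1.        ]]
card_reader 0.85 [185. 229.] [0.462 0.127 0.086]
pager 0.96 [362. 249.] [ 0.424 -0.277  0.023]
pager 0.43 [183. 228.] [0.464 0.132 0.084]
scanner 0.59 [184. 224.] [0.473 0.131 0.081]
battery 0.87 [178. 223.] [0.475 0.143 0.084]
reader_cradle 0.81 [186. 159.] [0.633 0.144 0.005]
scanner_cradle 0.6 [241. 166.] [0.618 0.009 0.009]
scanner_cradle 0.53 [126. 154.] [0.642 0.289 0.011]
battery_cradle 0.91 [241. 237.] [0.447 0.006 0.01 ]
pager_cradle 0.64 [128. 154.] [0.642 0.284 0.01 ]
desk_bell 0.66 [131. 239.] [0.438 0.257 0.043]
```

```bash
python3 -c "
import cv2
for c in ['scene','top']:
    cv2.imwrite(f'pics/{c}0b.png',cv2.resize(cv2.imread(f'pics/{c}0.png'),(800,600),interpolation=cv2.INTER_CUBIC))"
```

```text
(no output)
```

View pics/top0b.png

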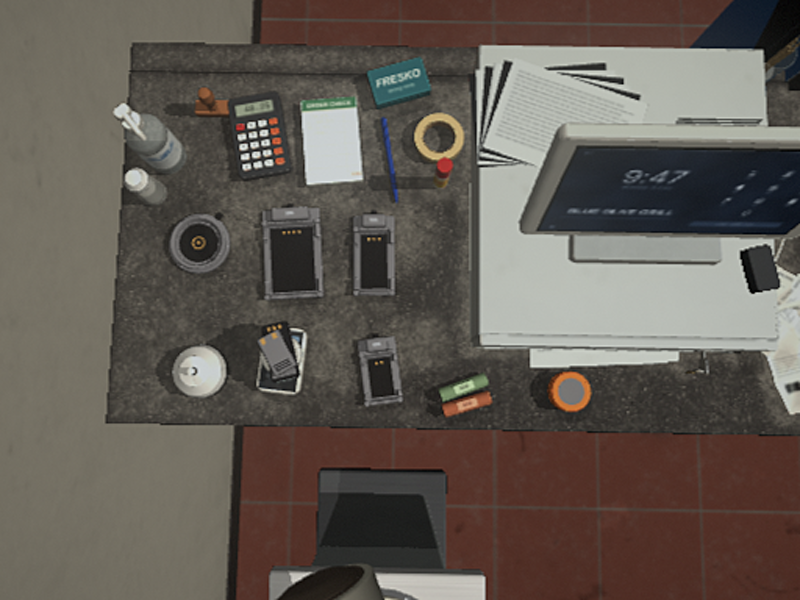

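View pics/scene0b.png

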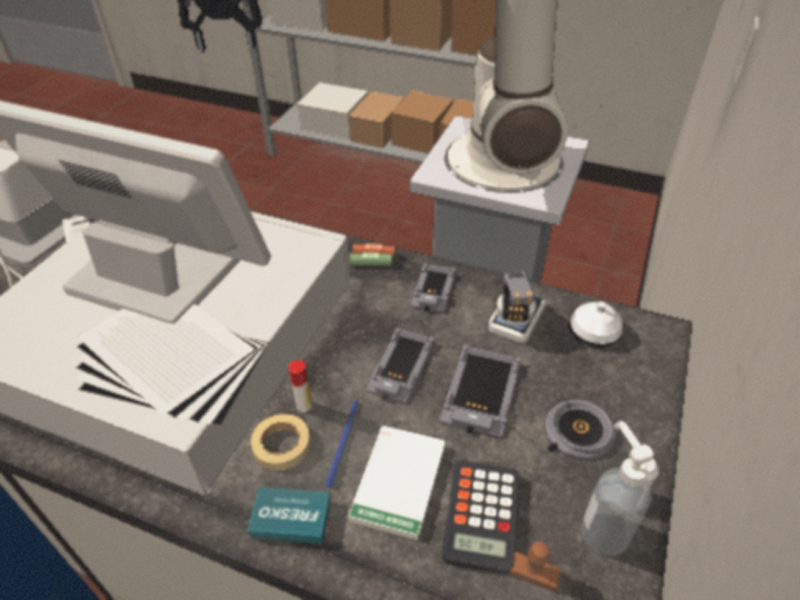

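The top view has the pile at about (280,360), the reader cradle at (293,252), the scanner cradle at (374,253), the battery cradle at (380,370), the round pager cradle at (198,243) and the bell at (200,371).

What could be mistaken for each unit:
- **Pager:** orange puck (570,390), tape roll (438,137) or bell. The pager itself is white and lies in the pile.
- **Card reader:** calculator (260,135) or order pad (332,140).
- **Scanner:** black block (760,268).
- **Battery:** green and red rolls (465,395).

I choose the four units in the pile and will check that with a close crop.

```bash
python3 - <<'E'
from h import *
a=cv2.imread("pics/top0.png")[195:260,150:215];b=cv2.imread("pics/scene0.png")[165:225,300:360]
cv2.imwrite("pics/pile.png",np.hstack([cv2.resize(a,(400,400),interpolation=2),cv2.resize(b,(400,400),interpolation=2)]))
z={c:dict(np.load(f"{c}0.npz")) for c in ["top","scene"]}
Ps={c:pts(z[c]) for c in z}
# cradles: points 5..25mm in height near guesses
for n,(x,y),L in [("reader",(.633,.144),(142,90)),("scanner",(.63,.012),(126,64)),("battery",(.447,.006),(100,58)),("pager",(.642,.286),(96,96)),("bell",(.44,.26),(83,83))]:
  for c,P in Ps.items():
    m=(abs(P[...,0]-x)<.09)&(abs(P[...,1]-y)<.065)&(P[...,2]>.011)&(P[...,2]<.07)
    k,lab,st,cen=cv2.connectedComponentsWithStats(m.astype(np.uint8))
    m=np.isin(lab,[i for i in range(1,k) if st[i,4]>15])
    q=P[m]
    r=cv2.minAreaRect((q[:,:2]*1000).astype(np.float32))
    ct=q[q[:,2]>.018][:,:2].mean(0) if (q[:,2]>.018).any() else None
    print(n,c,m.sum(),np.round(r[0],1),np.round(r[1],1),round(r[2],1),"zmax",q[:,2].max().round(3),"block",ct)
# pile layers
for c,P in Ps.items():
  n=(abs(P[...,0]-.48)<.09)&(abs(P[...,1]-.135)<.07)
  for nm,lo,hi in [("batt",.078,.095),("scan",.058,.073),("reader",.014,.024)]:
    m=n&(P[...,2]>lo)&(P[...,2]<hi)
    k,lab,st,cen=cv2.connectedComponentsWithStats(m.astype(np.uint8)); 
    q=P[m];r=cv2.minAreaRect((q[:,:2]*1000).astype(np.float32));print(nm,c,m.sum(),np.round(r[0],1),np.round(r[1],1),round(r[2],1),np.median(q[:,2]).round(4))
E
```

```text
reader top 440 [629.9 142.4] [148.1  87.6] 4.5 zmax 0.025 block [0.68602976 0.14723103]
reader scene 447 [632.3 141.2] [150.8  88.2] 4.8 zmax 0.023 block [0.68969698 0.14620519]
scanner top 330 [629.2  15.2] [132.4  60.8] 1.4 zmax 0.023 block [0.67701214 0.01717221]
scanner scene 277 [628.1  13.8] [128.2  62.4] 1.5 zmax 0.023 block [0.68140937 0.01618157]
battery top 284 [451.1   3.2] [106.4  55.8] 8.4 zmax 0.024 block [0.48711808 0.00861005]
battery scene 118 [ 4.537e+02 -2.000e-01] [107.  35.] 11.4 zmax 0.022 block [0.48984381 0.00632685]
pager top 341 [670.3 297.9] [144.3  85.7] 14.2 zmax 0.069 block [0.71063829 0.34307834]
pager scene 275 [642.1 286.8] [83.  81.9] 68.8 zmax 0.018 block [0.68294349 0.28904771]
bell top 896 [440.8 273.2] [77.4 74.8] 2.3 zmax 0.062 block [0.44176579 0.26950669]
bell scene 677 [450.9 273.1] [67.5 78.3] 1.8 zmax 0.061 block [0.45778186 0.27301074]
batt top 407 [470.5 147.8] [57.6 34.5] 29.1 0.0829
scan top 283 [472.1 146.1] [84.7 41.1] 14.9 0.0646
reader top 434 [490.8 141.8] [ 84.5 159.8] 87.5 0.0187
batt scene 246 [471.2 146. ] [61.8 34.6] 29.0 0.0822
scan scene 188 [476.9 147.2] [79.  43.5] 15.0 0.0643
reader scene 319 [490.3 140.8] [ 83.9 155.7] 86.8 0.0183
```

View pics/pile.png

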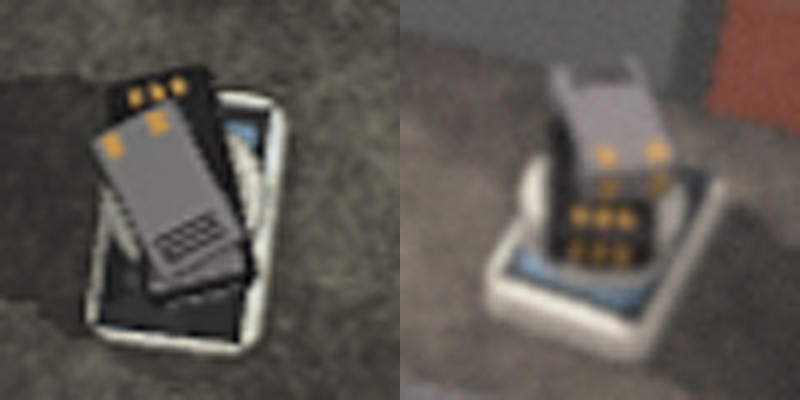

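The crop settles it. The battery's two brass strips and the scanner's three point away from the robot, at about (135,135) and (155,90) in the left half. The reader's blue display is also at its far end, (240,130), and the white pager sits in between. Now over the pile.

Request:
send_rows:
  plan:
    - [[0.0273,-0.028,-0.0017,0,0,0],[0.0273,-0.028,-0.0017,0,0,0],[0.0273,-0.028,-0.0017,0,0,0],[0.0273,-0.028,-0.0017,0,0,0],[0.0273,-0.028,-0.0017,0,0,0],[0.0273,-0.028,-0.0017,0,0,0],[0.0273,-0.028,-0.0017,0,0,0],[0.0273,-0.028,-0.0017,0,0,0],[0.0273,-0.028,-0.0017,0,0,0],[0.0273,-0.028,-0.0017,0,0,0]]
  claw: 0.65
  squeeze: 30

```text
t: 2.0
tcp_pos: [0.3561, -0.1427, 0.2274]
orientation: [3.141, -0.001, 0.395]
wrist_force: [1.2, -0.0, 0.6]
opening: 0.65
finger_force: 0.0
```

Request:
send_rows:
  plan:
    - [[0.0273,-0.028,-0.0017,0,0,0],[0.0273,-0.028,-0.0017,0,0,0],[0.0273,-0.028,-0.0017,0,0,0],[0.0273,-0.028,-0.0017,0,0,0],[0.0273,-0.028,-0.0017,0,0,0],[0.0273,-0.028,-0.0017,0,0,0],[0.0273,-0.028,-0.0017,0,0,0],[0.0273,-0.028,-0.0017,0,0,0],[0,0,0,0,0,-3.2],[0,0,0,0,0,-3.2]]

```text
t: 3.0
tcp_pos: [0.4714, 0.1477, 0.2402]
orientation: [-3.141, 0.001, 0.511]
wrist_force: [-0.2, 0.1, -0.3]
opening: 0.65
finger_force: 0.0
```

```bash
python3 - <<'E'
from h import *
s=sensors.get_state();print(s["t"],s["tcp_pos"],s["orientation"],s["opening"],s["joint_positions"])
im=imaging.get_image("wrist");np.savez("w1.npz",**im);cv2.imwrite("pics/w1.png",im["frame"])
print(im["intrinsics"],im["cam_to_world"])
E
```

```text
3.0 [0.47140454 0.14774321 0.24022389] [-3.14140644e+00  9.18060672e-04  5.10807575e-01] 0.6502315206608515 [ 3.03718345e-01 -3.25400299e-02  1.12779273e-01  1.71705236e+00
 -6.53193777e-06  2.93450351e+00]
[[297.31863964   0.         255.33675185]
 [  0.         297.31863964 188.90525004]
 [  0.           0.           1.        ]] [[ 4.88578103e-01  8.36215437e-01  2.49068626e-01  5.33775893e-01]
 [-8.72520133e-01  4.68324981e-01  1.39213249e-01  1.81918847e-01]
 [-2.32791872e-04 -2.85333936e-01  9.58428136e-01  4.05002384e-01]
 [ 0.00000000e+00  0.00000000e+00  0.00000000e+00  1.00000000e+00]]
```

View pics/w1.png

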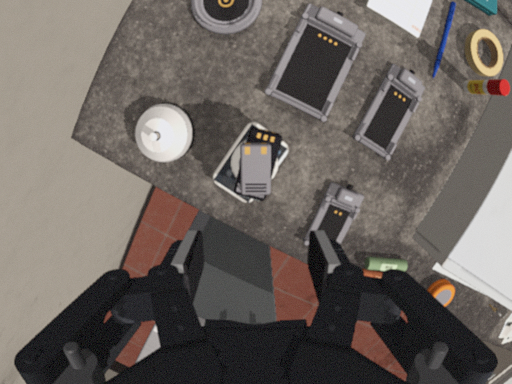

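The wrist view shows the pile at (252,165), the fingers at (190,265) and (325,260), the four cradles and the bell (163,132). I'll measure all of these, and the fingertips, with the fisheye model.

```bash
cat >> h.py <<'E'
def wpts(im):
    K=np.array(im["intrinsics"]);T=np.array(im["cam_to_world"]);d=im["range_z"]
    v,u=np.mgrid[0:d.shape[0],0:d.shape[1]]
    a,b=(u-K[0,2])/K[0,0],(v-K[1,2])/K[1,1];th=np.hypot(a,b)+1e-9
    s=np.tan(np.minimum(th,1.5))/th
    P=np.stack([a*s*d,-b*s*d,-d],-1)
    return P@T[:3,:3].T+T[:3,3]
def tool(P,s):
    from scipy.spatial.transform import Rotation as R
    return (P-s["tcp_pos"])@R.from_euler("xyz",s["orientation"]).as_matrix()
def rect(P,x,y,lo,hi,w=.09,h=.065,mn=15):
    m=(abs(P[...,0]-x)<w)&(abs(P[...,1]-y)<h)&(P[...,2]>lo)&(P[...,2]<hi)
    k,lab,st,cen=cv2.connectedComponentsWithStats(m.astype(np.uint8))
    m=np.isin(lab,[i for i in range(1,k) if st[i,4]>mn])
    q=P[m]
    if len(q)<5: return None
    r=cv2.minAreaRect((q[:,:2]*1000).astype(np.float32))
    return len(q),np.round(r[0],1),np.round(r[1],1),round(r[2],1),np.median(q[:,2]).round(4)
E
python3 - <<'E'
from h import *
im=dict(np.load("w1.npz"));P=wpts(im);s=sensors.get_state()
t=tool(P,s)
m=(abs(t[...,2])<.06)&(abs(t[...,1])<.07)&(abs(t[...,0])<.05)&(im["range_z"]>0)
q=t[m]
for sg in (-1,1):
    k=q[q[:,1]*sg>0];print(len(k),"max z",np.percentile(k[:,2],[90,98,100]).round(4),"tip y",(abs(k[k[:,2]>np.percentile(k[:,2],95)])).mean(0).round(4),"inner",abs(k[:,1]).min().round(4))
for n,a in [("batt",(.471,.147,.077,.095)),("scan",(.472,.147,.058,.073)),("rcr",(.631,.142,.011,.03)),("scr",(.629,.0145,.011,.03)),("bcr",(.451,.003,.011,.03,.07,.05)),("pcr",(.642,.287,.011,.03,.055,.055)),("reader",(.475,.138,.013,.024,.07,.06)),("bell",(.441,.273,.011,.07))]:
    print(n,rect(P,*a))
E
```

```text
1264 max z [-0.0332 -0.0282 -0.0256] tip y [0.0053 0.0279 0.0287] inner 0.0271
1262 max z [-0.0332 -0.0284 -0.0247] tip y [0.0059 0.0284 0.0286] inner 0.0275
batt (1520, array([470.1, 146.3]), array([56.3, 34.5]), 28.5, np.float64(0.0839))
scan (888, array([471.5, 144.4]), array([84.7, 40.2]), 14.1, np.float64(0.0653))
rcr (1588, array([629. , 140.5]), array([149.7,  89.7]), 4.3, np.float64(0.0154))
scr (964, array([627.7,  13.5]), array([133.3,  64.1]), 0.9, np.float64(0.0151))
bcr (565, array([450.8,  15.3]), array([ 55.8, 102.5]), 59.7, np.float64(0.0173))
pcr (375, array([620.7, 277.1]), array([41. , 83.1]), 25.9, np.float64(0.0155))
reader (1013, array([460.8, 149.9]), array([66.6, 99.7]), 83.6, np.float64(0.0198))
bell (2569, array([442.9, 270.7]), array([75.3, 75.7]), 87.6, np.float64(0.038))
```

```bash
python3 - <<'E'
from h import *
im=dict(np.load("w1.npz"));P=wpts(im);s=sensors.get_state()
t=tool(P,s)
for v in range(228,310,6): print(v,[(round(float(im["range_z"][v,u]),3),t[v,u].round(3).tolist()) for u in (192,200)])
E
```

```text
228 [(1.328, [-0.477, -0.29, 1.057]), (1.324, [-0.475, -0.252, 1.054])]
234 [(0.142, [0.01, -0.031, -0.035]), (0.146, [0.008, -0.027, -0.031])]
240 [(0.135, [0.01, -0.029, -0.042]), (0.146, [0.005, -0.027, -0.032])]
246 [(0.132, [0.009, -0.029, -0.046]), (0.147, [0.002, -0.028, -0.032])]
252 [(0.127, [0.008, -0.028, -0.051]), (0.147, [-0.001, -0.028, -0.033])]
258 [(0.126, [0.006, -0.027, -0.052]), (0.144, [-0.003, -0.027, -0.036])]
264 [(0.124, [0.005, -0.027, -0.055]), (0.143, [-0.005, -0.027, -0.038])]
270 [(0.126, [0.001, -0.028, -0.054]), (0.145, [-0.009, -0.028, -0.037])]
276 [(0.123, [0.0, -0.027, -0.057]), (0.144, [-0.012, -0.028, -0.039])]
282 [(0.126, [-0.004, -0.028, -0.056]), (0.685, [-0.338, -0.134, 0.428])]
288 [(0.123, [-0.005, -0.028, -0.059]), (0.664, [-0.34, -0.131, 0.405])]
294 [(0.122, [-0.007, -0.027, -0.061]), (0.644, [-0.342, -0.128, 0.384])]
300 [(0.121, [-0.01, -0.027, -0.062]), (0.626, [-0.344, -0.124, 0.364])]
306 [(0.081, [0.016, -0.018, -0.097]), (0.605, [-0.345, -0.121, 0.343])]
```

```bash
python3 - <<'E'
from h import *
s=sensors.get_state()
im=imaging.get_image("scene");P=pts(im);t=tool(P,s)
cv2.imwrite("pics/s2.png",cv2.resize(im["frame"][60:220,240:440],(800,640)[:2],interpolation=2)[:600])
m=(P[...,2]>.13)&(abs(t[...,0])<.05)&(abs(t[...,1])<.07)&(im["range_z"]>0)
q=t[m];print(len(q));h=np.histogram(q[:,2],np.arange(-.1,.06,.01));print(h)
for sg in(-1,1):
    k=q[(q[:,1]*sg>0)];k=k[np.argsort(-k[:,2])][:12];print(k.round(3).tolist())
E
```

```text
5132
(array([240, 176, 193,  74,  82,  80,  68,  20,   0,   0,   0,   0,   0,
         0,   0]), array([-1.00000000e-01, -9.00000000e-02, -8.00000000e-02, -7.00000000e-02,
       -6.00000000e-02, -5.00000000e-02, -4.00000000e-02, -3.00000000e-02,
       -2.00000000e-02, -1.00000000e-02, -5.55111512e-17,  1.00000000e-02,
        2.00000000e-02,  3.00000000e-02,  4.00000000e-02,  5.00000000e-02]))
[[-0.008, -0.027, -0.024], [-0.0, -0.027, -0.025], [-0.003, -0.028, -0.025], [0.01, -0.028, -0.026], [0.01, -0.03, -0.026], [-0.008, -0.027, -0.027], [0.007, -0.026, -0.027], [-0.003, -0.027, -0.028], [-0.009, -0.026, -0.029], [0.011, -0.033, -0.029], [0.007, -0.026, -0.03], [0.011, -0.029, -0.03]]
[[0.008, 0.036, -0.027], [0.01, 0.032, -0.027], [0.002, 0.036, -0.027], [0.011, 0.03, -0.028], [0.007, 0.036, -0.028], [0.012, 0.035, -0.029], [0.011, 0.033, -0.031], [0.011, 0.035, -0.031], [0.007, 0.036, -0.031], [0.012, 0.031, -0.031], [-0.0, 0.04, -0.031], [0.011, 0.033, -0.033]]
```

View pics/s2.png

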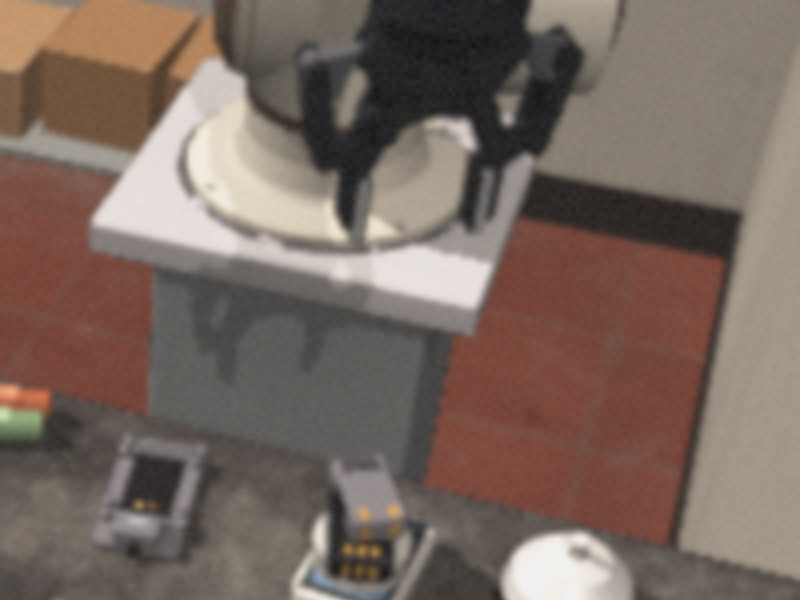

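Both cameras put the fingertips about 26 mm *behind* the reported TCP (at 0.65 opening), not 17 mm ahead as the text says. I'll trust the measurement, go down part way, and measure again there.

Request:
send_rows:
  plan:
    - [[-0.0014,0,0.02,0,0,0],[0,0,0.02,0,0,0],[0,0,0.02,0,0,0],[0,0,0.02,0,0,0],[0,0,0.02,0,0,0],[0,0,0.02,0,0,0],[0,0,0.02,0,0,0],[0,0,0.01,0,0,0],[0,0,0,0,0,0],[0,0,0,0,0,0]]

```text
t: 4.1
tcp_pos: [0.4703, 0.1458, 0.0915]
orientation: [3.141, -0.001, 0.506]
wrist_force: [-0.2, 0.8, 0.3]
opening: 0.647
finger_force: 0.0
```

```bash
cat >> h.py <<'E'
def fingers(P,d,s):
    t=tool(P,s);m=(abs(t[...,2])<.06)&(abs(t[...,1])<.06)&(abs(t[...,0])<.013)&(d>0)&(abs(t[...,1])>.018)
    for sg in (-1,1):
        k=t[m&(t[...,1]*sg>0)];print("finger",sg,len(k),"tipz",np.percentile(k[:,2],[50,90,98,100]).round(4),"innery",np.percentile(abs(k[:,1]),[1,10,50]).round(4))
E
python3 - <<'E'
from h import *
s=sensors.get_state();print(s["tcp_pos"],s["orientation"],s["wrist_force"])
im=imaging.get_image("wrist");P=wpts(im);cv2.imwrite("pics/w2.png",im["frame"]);np.savez("w2.npz",**im)
print("batt",rect(P,.471,.147,.077,.095,.05,.04),"scan",rect(P,.472,.147,.058,.073,.06,.05))
fingers(P,im["range_z"],s)
im=imaging.get_image("scene");fingers(pts(im),im["range_z"],s)
E
```

```text
[0.47033594 0.14584395 0.09151964] [ 3.14143925e+00 -7.97887299e-04  5.05750893e-01] [-0.20011538  0.8091614   0.31178211]
batt (4578, array([469.9, 146.2]), array([57.8, 34.7]), 29.3, np.float64(0.0838)) scan (2123, array([470.5, 146.8]), array([84.7, 45.1]), 14.0, np.float64(0.0654))
finger -1 1650 tipz [-0.0415  0.0479  0.0491  0.0505] innery [0.0207 0.025  0.0274]
finger 1 1486 tipz [-0.0437  0.0266  0.0485  0.0507] innery [0.0184 0.0223 0.0286]
finger -1 96 tipz [-0.0416  0.0492  0.0511  0.0544] innery [0.0188 0.0257 0.0271]
finger 1 123 tipz [-0.0357  0.0505  0.0564  0.0591] innery [0.0181 0.0209 0.0324]
```

View pics/w2.png

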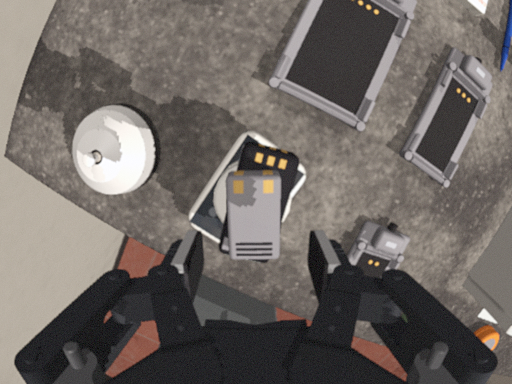

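Same offset here: the fingertips are at about z 0.118, above the battery at (253,215), which is centred between them. Going down the rest and closing.

Request:
send_rows:
  plan:
    - [[0,0,0.01,0,0,0],[0,0,0.01,0,0,0],[0,0,0.01,0,0,0],[0,0,0.008,0,0,0],[0,0,0.006,0,0,0],[0,0,0,0,0,0],[0,0,0,0,0,0],[0,0,0,0,0,0],[0,0,0,0,0,0],[0,0,0,0,0,0]]

```text
t: 5.2
tcp_pos: [0.4703, 0.1459, 0.047]
orientation: [3.141, -0.001, 0.506]
wrist_force: [0.1, -0.0, -0.5]
opening: 0.648
finger_force: 0.0
```

Request:
send_rows:
  plan:
    - [[0,0,0,0,0,0],[0,0,0,0,0,0],[0,0,0,0,0,0],[0,0,0,0,0,0],[0,0,0,0,0,0],[0,0,0,0,0,0],[0,0,0,0,0,0],[0,0,0,0,0,0],[0,0,0,0,0,0],[0,0,0,0,0,0]]
  claw: 0.2
  squeeze: 30

```text
t: 6.2
tcp_pos: [0.4703, 0.1459, 0.047]
orientation: [3.141, -0.001, 0.506]
wrist_force: [-0.2, -0.4, 5.6]
opening: 0.39
finger_force: 31.1
```

```bash
python3 - <<'E'
from h import *
s=sensors.get_state();print(s["tcp_pos"],s["orientation"],s["wrist_force"],s["opening"],s["finger_force"])
im=imaging.get_image("wrist");P=wpts(im);t=tool(P,s)
m=(abs(t[...,2])<.05)&(abs(t[...,0])<.012)&(im["range_z"]>0)&(abs(t[...,1])<.05)
q=t[m&(abs(t[...,1])>.019)&(abs(t[...,1])<.03)];print("tips",np.percentile(q[:,2],[50,80,90,95]).round(4))
print("batt",rect(P,.471,.147,.077,.095,.05,.04),rect(P,.451,.003,.011,.03,.07,.05))
E
```

```text
[0.47027128 0.14591595 0.04698621] [ 3.14147334e+00 -5.62268152e-04  5.06449391e-01] [-0.22611044 -0.38417917  5.60513235] 0.3902241461195939 31.071022152900696
tips [-0.0341  0.0029  0.0036  0.004 ]
batt (8157, array([470.3, 145.2]), array([58. , 60.7]), 28.9, np.float64(0.0839)) (1275, array([449.6,   9.4]), array([ 57.5, 105.8]), 75.0, np.float64(0.0169))
```

Request:
send_rows:
  plan:
    - [[0,0,-0.004,0,0,0],[0,0,-0.008,0,0,0],[0,0,-0.012,0,0,0],[0,0,-0.016,0,0,0],[0,0,-0.016,0,0,0],[0,0,-0.016,0,0,0],[0,0,-0.012,0,0,0],[0,0,-0.008,0,0,0],[0,0,-0.004,0,0,0],[0,0,0,0,0,0]]

```text
t: 7.25
tcp_pos: [0.4702, 0.1459, 0.1429]
orientation: [3.142, -0.0, 0.507]
wrist_force: [-0.3, -0.4, -1.6]
opening: 0.384
finger_force: 30.4
```

```bash
python3 - <<'E'
from h import *
s=sensors.get_state();print(s["tcp_pos"],s["orientation"],s["wrist_force"],s["opening"],s["finger_force"])
w=imaging.get_image("wrist");P=wpts(w);np.savez("w3.npz",**w)
sc=imaging.get_image("scene");Q=pts(sc);np.savez("s3.npz",**sc)
print("pile scan w",rect(P,.472,.147,.058,.073,.06,.05),"s",rect(Q,.472,.147,.058,.073,.06,.05))
for n,X in(("w",P),("s",Q)):
    t=tool(X,s);m=(abs(t[...,0])<.035)&(abs(t[...,1])<.05)&(X[...,2]>.1)&(abs(t[...,2])<.06)
    f=t[m&(abs(t[...,0])<.012)&(abs(t[...,1])>.02)];b=t[m&(abs(t[...,1])<.016)]
    print(n,"finger z",np.percentile(f[:,2],[90,98,100]).round(4),"batt z",np.percentile(b[:,2],[5,50,98,100]).round(4),"x",np.percentile(b[:,0],[1,99]).round(4))
a=cv2.resize(w["frame"][150:350,130:390],(520,400),interpolation=2);u=sc["frame"][90:230,270:370];cv2.imwrite("pics/g3.png",np.hstack([a,cv2.resize(u,(280,400),interpolation=2)]))
E
```

```text
[0.47019041 0.14589867 0.14293387] [ 3.14155965e+00 -2.80303288e-04  5.06510263e-01] [-0.25311243 -0.44090311 -1.58713633] 0.3837109073541169 30.382797718048096
pile scan w (2433, array([487.8, 148.6]), array([50.2, 40.3]), 14.2, np.float64(0.0657)) s (398, array([474.6, 144.8]), array([85.2, 40.2]), 15.1, np.float64(0.0643))
w finger z [-0.0326 -0.0289 -0.0263] batt z [-0.0381 -0.0369 -0.0261 -0.0215] x [-0.0278  0.0285]
s finger z [-0.0304 -0.0239 -0.0206] batt z [-0.0472 -0.0347 -0.0203 -0.0179] x [-0.0238  0.0319]
```

View pics/g3.png

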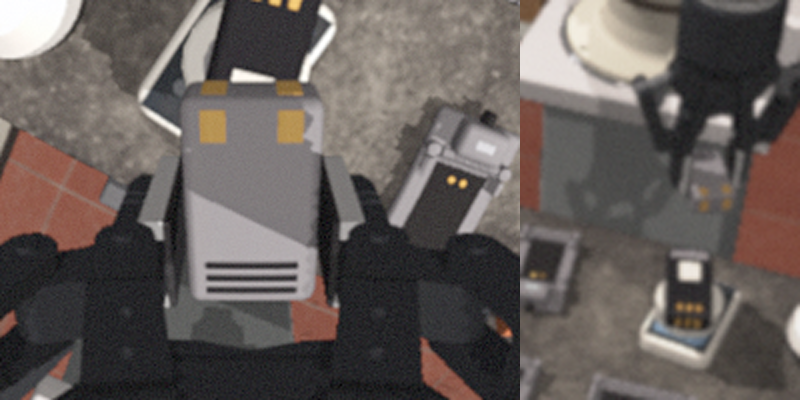

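The battery is held level. The pile below has the scanner's three brass strips facing away from the robot. The rectangular cradle fits come out about 6 mm too long because of a black cable stub behind each block, so I'll fit the dark pocket floors instead.

```bash
cat >> h.py <<'E'
def pocket(im,P,x,y,yaw,L,W):
    # dark floor pixels near the pocket, in the cradle's frame; centre by extents
    g=im["frame"].max(2).astype(float);c,s=np.cos(yaw),np.sin(yaw)
    dx,dy=P[...,0]-x,P[...,1]-y;a,b=c*dx+s*dy,-s*dx+c*dy
    m=((g<60)&(abs(a)<L/2+.012)&(abs(b)<W/2+.010)&(P[...,2]<.0125)&(P[...,2]>.003)).astype(np.uint8)
    m=cv2.morphologyEx(m,cv2.MORPH_CLOSE,np.ones((3,3)))
    k,lab,st,_=cv2.connectedComponentsWithStats(m)
    if k<2:return None
    i=1+np.argmax(st[1:,4]);q=P[lab==i]
    r=cv2.minAreaRect((q[:,:2]*1000).astype(np.float32));return st[i,4],np.round(r[0],1),np.round(r[1],1),round(r[2],1),np.median(q[:,2]).round(4)
CR=dict(battery=(.438,.001,.147,.064,.040),scanner=(.6153,.0139,.022,.09,.046),reader=(.617,.1405,.08,.106,.072),pager=(.642,.287,0,.066,.066))
E
python3 - <<'E'
from h import *
for f,fn in [("top0",pts),("scene0",pts),("w1",wpts),("w3",wpts)]:
    im=dict(np.load(f+".npz"));P=fn(im)
    for n,a in CR.items(): print(f,n,pocket(im,P,*a))
E
```

```text
top0 battery (np.int32(369), array([438. ,  -2.5]), array([58.6, 39. ]), 8.4, np.float64(0.0086))
top0 scanner (np.int32(597), array([552.3,  10.5]), array([211.1,  43.9]), 1.0, np.float64(0.0083))
top0 reader (np.int32(1127), array([545.7, 100. ]), array([280.9,  97.6]), 29.3, np.float64(0.0083))
top0 pager (np.int32(491), array([566.1, 143. ]), array([384.3,  64.5]), 61.9, np.float64(0.0084))
scene0 battery (np.int32(117), array([436.5,  -0.8]), array([49.6, 28.1]), 5.9, np.float64(0.0077))
scene0 scanner (np.int32(319), array([615.3,  13.4]), array([76.9, 36.6]), 2.8, np.float64(0.0079))
scene0 reader (np.int32(829), array([889. , 177.6]), array([648.8,  66.8]), 7.9, np.float64(0.0079))
scene0 pager (np.int32(332), array([908.3, 258.8]), array([ 55.1, 592.2]), 84.0, np.float64(0.0082))
w1 battery (np.int32(528), array([473.4,  82.9]), array([226.9,  48.4]), 70.7, np.float64(0.0092))
w1 scanner (np.int32(1326), array([598.6,  89.1]), array([ 87.4, 208.9]), 12.2, np.float64(0.0093))
w1 reader (np.int32(3340), array([601., 146.]), array([128.4,  82.1]), 4.5, np.float64(0.0094))
w1 pager (np.int32(595), array([580.5, 247.6]), array([150.7,  57.5]), 33.7, np.float64(0.0094))
w3 battery (np.int32(871), array([489.1,  70. ]), array([229.8,  53.4]), 55.3, np.float64(0.0091))
w3 scanner (np.int32(1903), array([597.8,  87.6]), array([ 86.6, 208.6]), 12.8, np.float64(0.0093))
w3 reader (np.int32(5487), array([600.1, 144.2]), array([130.4,  79.6]), 3.7, np.float64(0.0094))
w3 pager None
```

```bash
sed -i 's/q=P\[lab==i\]/q=P[(lab==i)\&m0]/; s/    m=cv2.morphologyEx/    m0=m>0;m=cv2.morphologyEx/' h.py
python3 - <<'E'
from h import *
for f,fn in [("top0",pts),("scene0",pts),("w1",wpts),("w3",wpts)]:
    im=dict(np.load(f+".npz"));P=fn(im)
    for n,a in CR.items(): print(f,n,pocket(im,P,*a))
E
```

```text
top0 battery (np.int32(369), array([438. ,  -2.5]), array([58.6, 39. ]), 8.4, np.float64(0.0085))
top0 scanner (np.int32(597), array([615.5,  11.5]), array([84.5, 43.9]), 1.1, np.float64(0.0083))
top0 reader (np.int32(1127), array([617. , 138.2]), array([101.,  71.]), 4.2, np.float64(0.0083))
top0 pager (np.int32(491), array([640. , 287.4]), array([60. , 60.1]), 88.8, np.float64(0.0083))
scene0 battery (np.int32(117), array([436.5,  -0.8]), array([49.6, 28.1]), 5.9, np.float64(0.0077))
scene0 scanner (np.int32(319), array([615.3,  13.4]), array([76.9, 36.6]), 2.8, np.float64(0.0079))
scene0 reader (np.int32(829), array([617.2, 139.3]), array([96. , 63.7]), 4.3, np.float64(0.0079))
scene0 pager (np.int32(332), array([640.4, 287. ]), array([54.5, 53.3]), 61.1, np.float64(0.0082))
w1 battery (np.int32(528), array([440.7,  -0.6]), array([48.9, 32.8]), 8.4, np.float64(0.0091))
w1 scanner (np.int32(1326), array([615.4,  12.6]), array([83.1, 39.7]), 1.7, np.float64(0.0093))
w1 reader (np.int32(3340), array([616.2, 139. ]), array([99.1, 65.8]), 4.5, np.float64(0.0094))
w1 pager (np.int32(595), array([627.1, 280.7]), array([29.3, 58.2]), 26.3, np.float64(0.0094))
w3 battery (np.int32(871), array([437.9,  -0.8]), array([54.6, 32.9]), 7.5, np.float64(0.0092))
w3 scanner (np.int32(1903), array([615.3,  12.6]), array([83. , 40.5]), 1.7, np.float64(0.0093))
w3 reader (np.int32(5487), array([616. , 139.1]), array([99.3, 65.5]), 4.8, np.float64(0.0094))
w3 pager None
```

Request:
send_rows:
  plan:
    - [[-0.008,0.009,0,0,0,0],[-0.016,0.018,0,0,0,0],[-0.018,0.02,0,0,0,0],[-0.018,0.021,0,0,0,0],[-0.018,0.02,0,0,0,0],[-0.014,0.016,0,0,0,0],[-0.007,0.008,0,0,0,7],[0,0,0,0,0,7],[0,0,0,0,0,7],[0,0,0,0,0,0]]

```text
t: 8.35
tcp_pos: [0.4373, -0.0007, 0.1423]
orientation: [-3.142, 0.001, 0.138]
wrist_force: [-0.3, 0.3, -1.9]
opening: 0.391
finger_force: 30.4
```

```bash
cat >> h.py <<'E'
def go(name,s,x,y,yawdeg):
    c,sn=np.cos(s["orientation"][2]),np.sin(s["orientation"][2]);dx,dy=x-s["tcp_pos"][0],y-s["tcp_pos"][1]
    d=(np.degrees(s["orientation"][2])-yawdeg+90)%180-90
    print(name,"tool dx dy mm",round((c*dx+sn*dy)*1e3,1),round((sn*dx-c*dy)*1e3,1),"turn",round(d,1),"| z",s["tcp_pos"][2].round(4))
E
python3 - <<'E'
from h import *
s=sensors.get_state();print(s["tcp_pos"],s["orientation"],s["joint_positions"][5],s["wrist_force"],s["opening"])
for c,fn in [("wrist",wpts),("top",pts)]:
    w=imaging.get_image(c);P=fn(w);np.savez(c[0]+"4.npz",**w)
    for n,a in CR.items(): print(c,n,pocket(w,P,*a))
    print("scan",rect(P,.472,.147,.058,.073,.06,.05),"pager",rect(P,.472,.147,.038,.048,.06,.05),"reader",rect(P,.472,.14,.013,.024,.07,.06))
    t=tool(P,s);b=t[(abs(t[...,0])<.04)&(abs(t[...,1])<.025)&(abs(t[...,2]+.036)<.006)]
    r=cv2.minAreaRect((b[:,:2]*1000).astype(np.float32));print("held",len(b),r)
go("batt",s,.4378,0,8)
E
```

```text
[ 0.43727341 -0.00072094  0.14228787] [-3.14158910e+00  7.07345675e-04  1.37616931e-01] 3.002393296016803 [-0.31647333  0.28779763 -1.93313507] 0.3905036121476836
wrist battery (np.int32(1363), array([ 4.425e+02, -2.000e-01]), array([46. , 33.6]), 7.7, np.float64(0.0093))
wrist scanner (np.int32(1597), array([595.8,  12.1]), array([45.3, 39.8]), 2.0, np.float64(0.0094))
wrist reader (np.int32(2141), array([589.1, 136.7]), array([46.2, 66.6]), 4.4, np.float64(0.0095))
wrist pager (np.int32(171), array([616.4, 290. ]), array([43.4, 12.4]), 81.9, np.float64(0.0096))
scan (3518, array([471.2, 143.5]), array([85.4, 40.1]), 13.9, np.float64(0.0658)) pager (373, array([474.6, 123.1]), array([46.9, 11.4]), 15.4, np.float64(0.0433)) reader (1359, array([460.6, 148.8]), array([65.7, 99.7]), 83.8, np.float64(0.0198))
held 7522 ((-0.065216064453125, -0.5619983673095703), (58.77667999267578, 49.17354965209961), 1.567541480064392)
top battery None
top scanner (np.int32(617), array([619. ,  11.7]), array([91.7, 44. ]), 1.0, np.float64(0.0082))
top reader (np.int32(1153), array([616.8, 139.1]), array([101.4,  71.3]), 4.5, np.float64(0.0083))
top pager (np.int32(542), array([642.2, 286.3]), array([65.6, 63.1]), 2.6, np.float64(0.0085))
scan (67, array([498.9, 167.9]), array([15.8, 31.1]), 66.2, np.float64(0.0644)) pager None reader (22, array([441.2, 185.1]), array([ 3.3, 42.1]), 85.8, np.float64(0.0192))
held 0 ((0.0, 0.0), (0.0, 0.0), 0.0)
batt tool dx dy mm 0.6 -0.6 turn -0.1 | z 0.1423
```

Request:
send_rows:
  plan:
    - [[0.0005,0,0.01,0,0,0],[0,0,0.018,0,0,0],[0,0,0.02,0,0,0],[0,0,0.02,0,0,0],[0,0,0.02,0,0,0],[0,0,0.018,0,0,0],[0,0,0.014,0,0,0],[0,0,0.01,0,0,0],[0,0,0.005,0,0,0],[0,0,0,0,0,0]]

```text
t: 9.45
tcp_pos: [0.4381, -0.0, 0.0073]
orientation: [-3.141, 0.001, 0.14]
wrist_force: [1.5, -0.0, -1.8]
opening: 0.39
finger_force: 30.4
```

Request:
send_rows:
  plan:
    - [[0,0,0.003,0,0,0],[0,0,0.003,0,0,0],[0,0,0.003,0,0,0],[0,0,0.003,0,0,0],[0,0,0.002,0,0,0],[0,0,0.0015,0,0,0],[0,0,0.001,0,0,0],[0,0,0,0,0,0],[0,0,0,0,0,0],[0,0,0,0,0,0]]

```text
t: 10.45
tcp_pos: [0.4384, -0.0, -0.0087]
orientation: [3.142, -0.0, 0.14]
wrist_force: [0.3, -0.1, -1.3]
opening: 0.388
finger_force: 30.4
```

Request:
send_rows:
  plan:
    - [[0,0,0.0008,0,0,0],[0,0,0.0007,0,0,0],[0,0,0,0,0,0],[0,0,0,0,0,0],[0,0,0,0,0,0],[0,0,0,0,0,0],[0,0,0,0,0,0],[0,0,0,0,0,0],[0,0,0,0,0,0],[0,0,0,0,0,0]]

```text
t: 11.45
tcp_pos: [0.4384, -0.0, -0.0101]
orientation: [3.142, -0.0, 0.14]
wrist_force: [-2.7, 0.1, 5.3]
opening: 0.388
finger_force: 31.1
```

Request:
send_rows:
  plan:
    - [[0,0,0,0,0,0],[0,0,0,0,0,0],[0,0,0,0,0,0],[0,0,0,0,0,0],[0,0,0,0,0,0],[0,0,-0.01,0,0,0],[0,0,-0.02,0,0,0],[0,0,-0.03,0,0,0],[0,0,-0.04,0,0,0],[0,0,-0.04,0,0,0]]
  claw: 0.6

```text
t: 12.45
tcp_pos: [0.4379, -0.0, 0.1317]
orientation: [3.142, -0.0, 0.14]
wrist_force: [1.5, 0.3, 0.7]
opening: 0.597
finger_force: 0.0
```

```bash
python3 - <<'E'
from h import *
s=sensors.get_state();print(s["tcp_pos"],s["orientation"],s["joint_positions"][5],s["wrist_force"],s["opening"])
for c,fn in [("wrist",wpts),("scene",pts),("top",pts)]:
    w=imaging.get_image(c);P=fn(w);np.savez(c[0]+"5.npz",**w)
    print(c,"batt",rect(P,.438,0,.0235,.03,.04,.03))
    print("scan",rect(P,.472,.145,.058,.073,.06,.05),"pager",rect(P,.472,.145,.038,.048,.06,.05),"reader",rect(P,.472,.14,.013,.024,.07,.06))
E
```

```text
[ 4.37936929e-01 -3.44254502e-05  1.31721385e-01] [ 3.14157943e+00 -4.46755184e-05  1.39985135e-01] 3.0015337076755193 [1.48888363 0.29458252 0.69827614] 0.59727338414838
wrist batt (2074, array([438.7,  -1.4]), array([56.8, 34.1]), 7.5, np.float64(0.0268))
scan (3707, array([471.4, 143.6]), array([84.6, 40.1]), 14.7, np.float64(0.0658)) pager (405, array([473.8, 122.7]), array([44.6, 11.1]), 13.9, np.float64(0.0432)) reader (1443, array([458.9, 136.2]), array([ 45.1, 100.6]), 80.4, np.float64(0.0198))
scene batt (166, array([441.5,  -0.6]), array([57.8, 33. ]), 7.5, np.float64(0.0252))
scan (399, array([475.2, 145.7]), array([84.7, 40.1]), 13.9, np.float64(0.0644)) pager (60, array([469.4, 147.6]), array([45.3, 58.2]), 4.3, np.float64(0.042)) reader (315, array([464.8, 150.4]), array([ 64.9, 101.5]), 84.5, np.float64(0.0183))
top batt None
scan (91, array([494.8, 164.8]), array([18.8, 39.8]), 85.6, np.float64(0.0648)) pager (23, array([469.9, 175.2]), array([ 6.9, 25.1]), 78.7, np.float64(0.0422)) reader (39, array([440.1, 183.8]), array([ 5.8, 44.1]), 85.8, np.float64(0.0186))
```

The battery reads seated (top about 26 mm up, centred). The last joint's range needs a half turn for the remaining picks, so I'll turn while going back over the pile.

Request:
send_rows:
  plan:
    - [[0.0108,-0.0276,0,0,0,0],[0.0108,-0.0276,0,0,0,0],[0.0108,-0.0276,0,0,0,0],[0.0108,-0.0276,0,0,0,0],[0.0108,-0.0276,0,0,0,0],[0,0,0,0,0,-8.5],[0,0,0,0,0,-8.5],[0,0,0,0,0,-8.5],[0,0,0,0,0,-8.5],[0,0,0,0,0,-8.5]]

```text
t: 13.6
tcp_pos: [0.4786, 0.1041, 0.1303]
orientation: [-3.118, -0.021, 0.944]
wrist_force: [0.2, 1.0, 0.0]
opening: 0.601
finger_force: 0.0
```

Request:
send_rows:
  plan:
    - [[0,0,0,0,0,-8.5],[0,0,0,0,0,-8.5],[0,0,0,0,0,-8.5],[0,0,0,0,0,-8.5],[0,0,0,0,0,-8.5],[0,0,0,0,0,-8.5],[0,0,0,0,0,-8.5],[0,0,0,0,0,-8.5],[0,0,0,0,0,-8.5],[0,0,0,0,0,-8.5]]
  claw: 0.7

```text
t: 14.6
tcp_pos: [0.4786, 0.1041, 0.1303]
orientation: [3.123, -0.025, 2.428]
wrist_force: [0.2, -0.1, 0.4]
opening: 0.703
finger_force: 0.0
```

Request:
send_rows:
  plan:
    - [[0,0,0,0,0,-8.5],[0,0,0,0,0,-8.5],[0,0,0,0,0,-8.5],[0,0,0,0,0,-8.5],[0,0,0,0,0,-8.5],[0,0,0,0,0,-8.5],[0,0,0,0,0,-7.8],[0,0,0,0,0,0],[0,0,0,0,0,0],[0,0,0,0,0,0]]

```text
t: 15.6
tcp_pos: [0.4783, 0.1041, 0.1304]
orientation: [3.11, 0.003, -2.839]
wrist_force: [-0.7, 0.2, -0.9]
opening: 0.702
finger_force: 0.0
```

```bash
python3 - <<'E'
from h import *
s=sensors.get_state();print(s["tcp_pos"],s["orientation"],s["joint_positions"][5],s["wrist_force"],s["opening"])
w=imaging.get_image("wrist");P=wpts(w);np.savez("w6.npz",**w);cv2.imwrite("pics/w6.png",w["frame"])
r=rect(P,.472,.145,.061,.069,.06,.05);print("scan",r,"pager",rect(P,.472,.145,.038,.048,.06,.05),"reader",rect(P,.472,.14,.013,.024,.07,.06))
go("scan",s,r[1][0]/1e3,r[1][1]/1e3,r[3])
print("batt",rect(P,.438,0,.0235,.03,.04,.03))
E
```

```text
[0.47832994 0.10414462 0.13041629] [ 3.11041777e+00  2.87185903e-03 -2.83876696e+00] -0.108076247029858 [-0.68728509  0.21730986 -0.85429855] 0.7023129769017143
scan (4201, array([470.3, 144.2]), array([83.6, 39.7]), 14.3, np.float64(0.0659)) pager (456, array([466.4, 146.3]), array([39.4, 59.3]), 16.9, np.float64(0.0434)) reader (2333, array([459.5, 149.4]), array([66.3, 99.3]), 84.8, np.float64(0.02))
scan tool dx dy mm -4.3 40.6 turn 3.1 | z 0.1304
batt (2121, array([438.1,  -0.8]), array([58.3, 34.9]), 7.1, np.float64(0.0269))
```

View pics/w6.png

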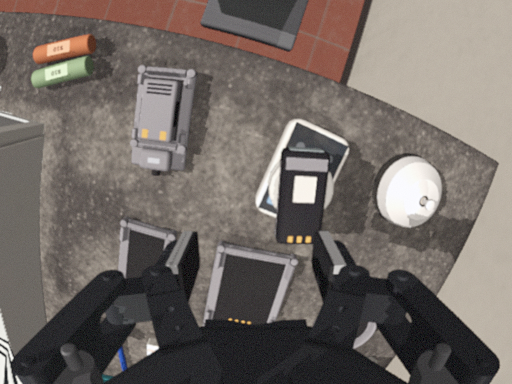

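The scanner is at (300,195) with its brass strips towards the far side, and the battery sits in its cradle at (160,115), contacts to the block. Joint limits clipped one move and left a 1.8° tilt, so I'll correct both.

Request:
send_rows:
  plan:
    - [[0,0,0,1.8,0.2,3.1],[0,0,0,0,0,0],[-0.0003,0.005,0,0,0,0],[-0.0007,0.01,0,0,0,0],[-0.0007,0.01,0,0,0,0],[-0.0007,0.01,0,0,0,0],[-0.0003,0.0055,0,0,0,0],[0,0,0,0,0,0],[0,0,0,0,0,0],[0,0,0,0,0,0]]

```text
t: 16.65
tcp_pos: [0.4707, 0.1439, 0.1305]
orientation: [-3.141, -0.001, -2.89]
wrist_force: [0.5, -0.3, -0.5]
opening: 0.699
finger_force: 0.0
```

```bash
python3 - <<'E'
from h import *
s=sensors.get_state();print(s["tcp_pos"],s["orientation"],s["joint_positions"][5],s["wrist_force"],s["opening"])
w=imaging.get_image("wrist");P=wpts(w);np.savez("w7.npz",**w)
r=rect(P,.472,.145,.061,.069,.06,.05);print("scan",r,"pager",rect(P,.472,.145,.038,.048,.06,.05),"reader",rect(P,.472,.14,.013,.024,.07,.06))
go("scan",s,r[1][0]/1e3,r[1][1]/1e3,r[3])
E
```

```text
[0.4707445  0.14393184 0.13048859] [-3.14114530e+00 -1.18211226e-03 -2.88978190e+00] 0.04516096560714957 [ 0.45509505 -0.34382187 -0.46383967] 0.6990855919389772
scan (4614, array([470.4, 144.3]), array([82.9, 40. ]), 14.2, np.float64(0.0659)) pager (558, array([469.9, 147.8]), array([43.5, 59.3]), 22.5, np.float64(0.0437)) reader (2378, array([459.7, 149.7]), array([66.3, 99.2]), 84.4, np.float64(0.0201))
scan tool dx dy mm 0.2 0.4 turn 0.2 | z 0.1305
```

Request:
send_rows:
  plan:
    - [[0,0,0.008,0,0,0],[0,0,0.016,0,0,0],[0,0,0.018,0,0,0],[0,0,0.018,0,0,0],[0,0,0.016,0,0,0],[0,0,0.013,0,0,0],[0,0,0.01,0,0,0],[0,0,0.0055,0,0,0],[0,0,0,0,0,0],[0,0,0,0,0,0]]

```text
t: 17.7
tcp_pos: [0.4709, 0.1441, 0.0265]
orientation: [-3.141, -0.0, -2.89]
wrist_force: [-0.6, -0.3, -0.2]
opening: 0.702
finger_force: 0.0
```

Request:
send_rows:
  plan:
    - [[0,0,0,0,0,0],[0,0,0,0,0,0],[0,0,0,0,0,0],[0,0,0,0,0,0],[0,0,0,0,0,0],[0,0,0,0,0,0],[0,0,0,0,0,0],[0,0,0,0,0,0],[0,0,0,0,0,0],[0,0,0,0,0,0]]
  claw: 0.3

```text
t: 18.7
tcp_pos: [0.4712, 0.1442, 0.0268]
orientation: [-3.141, 0.0, -2.89]
wrist_force: [-0.2, 0.1, 5.5]
opening: 0.461
finger_force: 31.5
```

Request:
send_rows:
  plan:
    - [[0,0,-0.003,0,0,0],[0,0,-0.006,0,0,0],[0,0,-0.012,0,0,0],[0,0,-0.016,0,0,0],[0,0,-0.018,0,0,0],[0,0,-0.018,0,0,0],[0,0,-0.016,0,0,0],[0,0,-0.01,0,0,0],[0,0,-0.005,0,0,0],[0,0,0,0,0,0]]

```text
t: 19.7
tcp_pos: [0.4709, 0.1442, 0.1305]
orientation: [-3.141, -0.0, -2.89]
wrist_force: [0.6, -0.8, -1.4]
opening: 0.461
finger_force: 30.8
```

```bash
cat >> h.py <<'E'
def held(P,s,top,W,L):
    t=tool(P,s);b=t[(abs(t[...,0])<L/2+.02)&(abs(t[...,1])<W/2-.002)&(abs(t[...,2]-top)<.006)]
    print("held",len(b),"x",np.percentile(b[:,0],[.5,99.5]).round(4),"z med",np.median(b[:,2]).round(4),"tilt",np.polyfit(b[:,0],b[:,2],1)[0].round(3),np.polyfit(b[:,1],b[:,2],1)[0].round(3))
E
python3 - <<'E'
from h import *
s=sensors.get_state();print(s["tcp_pos"],s["orientation"],s["joint_positions"][5],s["wrist_force"],s["opening"])
w=imaging.get_image("wrist");P=wpts(w);np.savez("w8.npz",**w)
sc=imaging.get_image("scene");Q=pts(sc)
held(P,s,-.040,.04,.084)
for X in (P,Q): print("pager",rect(X,.47,.147,.038,.048,.06,.05),"reader",rect(X,.472,.14,.013,.024,.07,.06))
go("place",s,.6154,.0126,1.5)
E
```

```text
[0.47094203 0.14416324 0.13054352] [-3.14129512e+00 -3.95870651e-04 -2.88974064e+00] 0.04538061998464703 [ 0.56247715 -0.77633535 -1.44965005] 0.46146343298359477
held 10813 x [-0.0396  0.0423] z med -0.0392 tilt 0.01 0.009
pager (752, array([446.5, 142.5]), array([16.1, 52.8]), 11.3, np.float64(0.0438)) reader (2537, array([439. , 151.7]), array([66.3, 58.2]), 85.4, np.float64(0.0202))
pager (337, array([471.9, 146.7]), array([58.2, 58.8]), 58.4, np.float64(0.0425)) reader (319, array([463.8, 150.3]), array([ 65.8, 100.4]), 84.7, np.float64(0.0183))
place tool dx dy mm -107.1 -163.4 turn 12.9 | z 0.1305
```

Request:
send_rows:
  plan:
    - [[-0.0054,-0.0082,0,0,0,0],[-0.0108,-0.0164,0,0,0,0],[-0.0119,-0.018,0,0,0,0],[-0.0119,-0.018,0,0,0,0],[-0.0119,-0.018,0,0,0,0],[-0.0119,-0.018,0,0,0,0],[-0.0119,-0.018,0,0,0,0],[-0.0119,-0.018,0,0,0,0],[-0.0119,-0.018,0,0,0,0],[-0.0086,-0.0131,0,0,0,0]]

```text
t: 20.8
tcp_pos: [0.617, 0.0109, 0.1288]
orientation: [-3.141, -0.002, -2.89]
wrist_force: [0.3, 0.7, -0.5]
opening: 0.461
finger_force: 30.8
```

Request:
send_rows:
  plan:
    - [[0,0,0,0,0,0],[0,0,0,0,0,4],[0,0,0,0,0,5],[0,0,0,0,0,3.9],[0,0,0,0,0,0],[0,0,0.02,0,0,0],[0,0,0.02,0,0,0],[0,0,0.02,0,0,0],[0,0,0,0,0,0],[0,0,0,0,0,0]]

```text
t: 21.8
tcp_pos: [0.6158, 0.0125, 0.0701]
orientation: [-3.141, -0.002, -3.114]
wrist_force: [0.3, -0.6, -1.7]
opening: 0.462
finger_force: 30.8
```

```bash
python3 - <<'E'
from h import *
s=sensors.get_state();print(s["tcp_pos"],s["orientation"],s["joint_positions"][5],s["wrist_force"],s["opening"])
w=imaging.get_image("wrist");P=wpts(w);np.savez("w9.npz",**w)
sc=imaging.get_image("top");Q=pts(sc)
held(P,s,-.040,.04,.084)
for n in ("scanner","reader"):print(n,pocket(w,P,*CR[n]))
for X in (P,Q): print("pager",rect(X,.47,.147,.038,.048,.06,.05),"reader",rect(X,.472,.14,.013,.024,.07,.06))
go("place",s,.6164,.0126,1.5)
E
```

```text
[0.61579183 0.01253563 0.07010046] [-3.14103806e+00 -1.74447361e-03 -3.11355409e+00] -0.007402300987506297 [ 0.25511168 -0.57784661 -1.70147491] 0.4615985693143428
held 10765 x [-0.0397  0.042 ] z med -0.0391 tilt 0.009 0.013
scanner (np.int32(1320), array([582.7,  11.7]), array([19.8, 40.6]), 1.3, np.float64(0.0094))
reader (np.int32(6742), array([616.2, 139.1]), array([100.9,  67.7]), 4.5, np.float64(0.0095))
pager (3230, array([473.3, 147.2]), array([49. , 59.6]), 14.9, np.float64(0.044)) reader (1922, array([480.3, 147.1]), array([67.3, 60.4]), 83.8, np.float64(0.0198))
pager (173, array([470.6, 167.3]), array([22.3, 53.2]), 86.3, np.float64(0.0429)) reader (220, array([463.2, 173. ]), array([24.3, 99.6]), 85.9, np.float64(0.0192))
place tool dx dy mm -0.6 0.0 turn 0.1 | z 0.0701
```

Request:
send_rows:
  plan:
    - [[-0.0006,0.0003,0.008,0,0,0],[0,0,0.014,0,0,0],[0,0,0.014,0,0,0],[0,0,0.012,0,0,0],[0,0,0.01,0,0,0],[0,0,0.008,0,0,0],[0,0,0.006,0,0,0],[0,0,0.003,0,0,0],[0,0,0.0015,0,0,0],[0,0,0,0,0,0]]

```text
t: 22.9
tcp_pos: [0.6168, 0.0128, -0.0064]
orientation: [-3.141, -0.001, -3.115]
wrist_force: [0.4, 0.2, -1.1]
opening: 0.462
finger_force: 30.8
```

Request:
send_rows:
  plan:
    - [[0,0,0.0008,0,0,0],[0,0,0.0008,0,0,0],[0,0,0.0007,0,0,0],[0,0,0,0,0,0],[0,0,0,0,0,0],[0,0,0,0,0,0],[0,0,0,0,0,0],[0,0,0,0,0,0],[0,0,0,0,0,0],[0,0,0,0,0,0]]

```text
t: 23.9
tcp_pos: [0.6169, 0.0127, -0.0081]
orientation: [-3.141, -0.0, -3.115]
wrist_force: [-2.2, -0.5, 5.0]
opening: 0.464
finger_force: 31.5
```

Request:
send_rows:
  plan:
    - [[0,0,0,0,0,0],[0,0,0,0,0,0],[0,0,0,0,0,0],[0,0,0,0,0,0],[0,0,0,0,0,0],[0,0,-0.01,0,0,0],[0,0,-0.02,0,0,0],[0,0,-0.03,0,0,0],[0,0,-0.03,0,0,0],[0,0,-0.03,0,0,0]]
  claw: 0.68

```text
t: 24.9
tcp_pos: [0.6167, 0.0128, 0.1132]
orientation: [-3.141, -0.0, -3.115]
wrist_force: [-0.1, -0.2, 0.9]
opening: 0.678
finger_force: 0.0
```

```bash
python3 - <<'E'
from h import *
s=sensors.get_state();print(s["tcp_pos"],s["orientation"],s["joint_positions"][5],s["wrist_force"],s["opening"])
for c,fn in [("wrist",wpts),("scene",pts),("top",pts)]:
    w=imaging.get_image(c);P=fn(w)
    print(c,"scan",rect(P,.615,.0126,.026,.034,.06,.035),"pager",rect(P,.47,.147,.040,.048,.06,.05),"reader",rect(P,.472,.14,.013,.024,.07,.06))
go("pager",s,.472,.147,-4)
E
```

```text
[0.61668468 0.01280846 0.11319849] [-3.14100168e+00 -4.20015337e-04 -3.11484219e+00] -0.005689028663236373 [-0.10067685 -0.20814328  0.89626921] 0.678408586522248
wrist scan (4049, array([616.6,  11.6]), array([82.6, 40. ]), 1.9, np.float64(0.0309)) pager (2831, array([468.5, 146.2]), array([59.4, 59. ]), 40.1, np.float64(0.044)) reader (1825, array([464.6, 148.3]), array([66. , 91.8]), 84.8, np.float64(0.0199))
scene scan (443, array([621.6,  13.2]), array([84.4, 39.1]), 2.3, np.float64(0.0294)) pager (310, array([471.6, 148. ]), array([56.7, 57. ]), 86.4, np.float64(0.0424)) reader (323, array([464.3, 151. ]), array([ 65. , 102.1]), 83.4, np.float64(0.0181))
top scan None pager (39, array([471.3, 174.5]), array([ 7.5, 36.9]), 87.0, np.float64(0.0426)) reader (96, array([462.6, 180.6]), array([10.3, 94.2]), 86.6, np.float64(0.019))
pager tool dx dy mm 141.0 138.0 turn 5.5 | z 0.1132
```

Request:
send_rows:
  plan:
    - [[0.0071,0.0069,0,0,0,0],[0.0143,0.0138,0,0,0,0],[0.0157,0.0152,0,0,0,0],[0.0157,0.0152,0,0,0,0],[0.0157,0.0152,0,0,0,0],[0.0157,0.0152,0,0,0,0],[0.0157,0.0152,0,0,0,0],[0.0157,0.0152,0,0,0,0],[0.0157,0.0152,0,0,0,0],[0.0118,0.011,0,0,0,0]]
  claw: 0.9

```text
t: 26.05
tcp_pos: [0.468, 0.1478, 0.1101]
orientation: [-3.141, -0.003, -3.114]
wrist_force: [0.1, -0.6, -0.4]
opening: 0.899
finger_force: 0.0
```

Request:
send_rows:
  plan:
    - [[0,0,0,0,0,0],[0,0,0.01,0,0,0],[0,0,0.01,0,0,0],[0,0,0,0,0,0],[0,0,0,0,0,0],[0,0,0,0,0,0],[0,0,0,0,0,0],[0,0,0,0,0,0],[0,0,0,0,0,0],[0,0,0,0,0,0]]

```text
t: 27.05
tcp_pos: [0.4701, 0.147, 0.0913]
orientation: [-3.141, -0.001, -3.115]
wrist_force: [-0.1, -0.2, -0.3]
opening: 0.901
finger_force: 0.0
```

```bash
python3 - <<'E'
from h import *
s=sensors.get_state();print(s["tcp_pos"],s["orientation"],s["joint_positions"][5],s["wrist_force"],s["opening"])
w=imaging.get_image("wrist");P=wpts(w);np.savez("w10.npz",**w)
cv2.imwrite("pics/w10.png",w["frame"])
r=rect(P,.47,.147,.040,.048,.06,.05);print("pager",r,"reader",rect(P,.472,.14,.013,.024,.07,.06));go("pager",s,*(r[1]/1e3),1.5)
sc=imaging.get_image("scene");Q=pts(sc);np.savez("s10.npz",**sc);print("scene",rect(Q,.47,.147,.040,.048,.06,.05),rect(Q,.472,.14,.013,.024,.07,.06))
fingers(P,w["range_z"],s)
im=dict(np.load("scene0.npz"));Q0=pts(im);T=pts(dict(np.load("top0.npz")))
for X in (Q0,T):
    m=(X[...,2]>.04)&(X[...,0]>.6)&(X[...,0]<.85)&(X[...,1]>.25)&(X[...,1]<.5);q=X[m]
    for lo in (.04,.06,.08,.12,.16):
        k=q[(q[:,2]>lo)&(q[:,2]<lo+.04)];print(lo,len(k),k.min(0).round(3) if len(k) else "",k.max(0).round(3) if len(k) else "")
E
```

```text
[0.47005844 0.14704137 0.09130958] [-3.14105948e+00 -8.59696002e-04 -3.11483340e+00] 0.2765854656561515 [-0.12622645 -0.21508575 -0.33935893] 0.9013475563134294
pager (4524, array([467.5, 146.7]), array([58.9, 58.9]), 3.4, np.float64(0.0441)) reader (4054, array([459.9, 149.7]), array([66.5, 99.2]), 84.3, np.float64(0.0201))
pager tool dx dy mm 2.6 -0.3 turn 0.0 | z 0.0913
scene (297, array([471.5, 148.3]), array([57.8, 56.4]), 47.9, np.float64(0.0426)) (315, array([464.4, 150.8]), array([ 65.8, 102.1]), 82.7, np.float64(0.0183))
finger -1 1655 tipz [-0.0443  0.0477  0.0487  0.051 ] innery [0.0183 0.0219 0.0398]
finger 1 1642 tipz [-0.0443  0.0476  0.0488  0.0511] innery [0.0183 0.0217 0.0371]
0.04 1099 [0.6   0.315 0.04 ] [0.85 0.42 0.08]
0.06 1212 [0.6   0.315 0.06 ] [0.85 0.42 0.1 ]
0.08 1485 [0.6   0.315 0.08 ] [0.85 0.42 0.12]
0.12 1276 [0.601 0.325 0.12 ] [0.85  0.421 0.16 ]
0.16 1199 [0.601 0.314 0.16 ] [0.85 0.42 0.2 ]
0.04 1257 [0.6   0.272 0.04 ] [0.85  0.423 0.08 ]
0.06 1341 [0.6   0.275 0.06 ] [0.85  0.424 0.1  ]
0.08 1477 [0.601 0.316 0.08 ] [0.85  0.424 0.12 ]
0.12 1311 [0.6   0.326 0.12 ] [0.85  0.423 0.16 ]
0.16 1449 [0.6   0.316 0.16 ] [0.85  0.423 0.2  ]
```

View pics/w10.png

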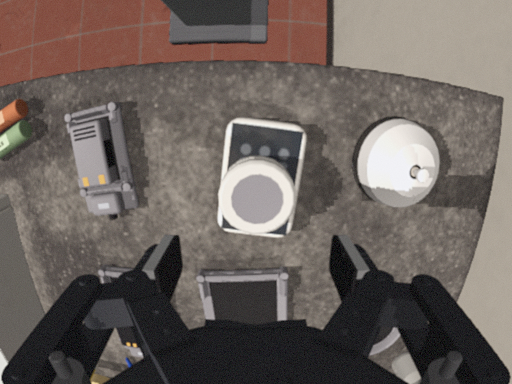

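The white pager is at (257,198), lying on the card reader, with the bell clear at (398,165). Now the grip, more than 8 mm above the pager's underside.

Request:
send_rows:
  plan:
    - [[0.0022,-0.0003,0.008,0,0,0],[0,0,0.014,0,0,0],[0,0,0.016,0,0,0],[0,0,0.016,0,0,0],[0,0,0.014,0,0,0],[0,0,0.01,0,0,0],[0,0,0.007,0,0,0],[0,0,0.0035,0,0,0],[0,0,0,0,0,0],[0,0,0,0,0,0]]

```text
t: 28.15
tcp_pos: [0.4681, 0.1467, 0.0032]
orientation: [-3.141, -0.0, -3.115]
wrist_force: [-0.9, -1.2, 0.6]
opening: 0.899
finger_force: 0.0
```

Request:
send_rows:
  plan:
    - [[0,0,0,0,0,0],[0,0,0,0,0,0],[0,0,0,0,0,0],[0,0,0,0,0,0],[0,0,0,0,0,0],[0,0,0,0,0,0],[0,0,0,0,0,0],[0,0,0,0,0,0],[0,0,0,0,0,0],[0,0,0,0,0,0]]
  claw: 0.5
  squeeze: 40

```text
t: 29.15
tcp_pos: [0.4682, 0.1468, 0.0037]
orientation: [-3.141, 0.0, -3.115]
wrist_force: [-1.5, 0.4, 6.2]
opening: 0.688
finger_force: 42.8
```

```bash
python3 - <<'E'
from h import *
s=sensors.get_state();print(s["tcp_pos"],s["wrist_force"],s["opening"],s["finger_force"])
Q0=pts(dict(np.load("scene0.npz")));T=pts(dict(np.load("top0.npz")))
X=np.vstack([Q0.reshape(-1,3),T.reshape(-1,3)])
q=X[(X[:,2]>.03)&(X[:,2]<.25)&(X[:,0]>.58)&(X[:,0]<.86)&(X[:,1]>.22)&(X[:,1]<.44)]
H,_,_=np.histogram2d(q[:,0],q[:,1],[np.arange(.58,.87,.02),np.arange(.22,.45,.02)])
print(H.astype(int)) # rows x from .58, cols y from .22
E
```

```text
[0.46823085 0.14677117 0.00366596] [-1.48690159  0.42696064  6.18452713] 0.6882048298319337 42.8289395570755
[[  0   0   0   0   0   0   0   0   0 296 496]
 [  0   0   0   0   0   0   0   0   0 312 479]
 [  0   0   0   0   0   0   0   0   0 321 478]
 [  0   0   0   0   0   0   0   0   0 341 477]
 [  0   0   0   0   0   0   0   0   0 347 477]
 [  0   0   0   0   0   0   0   0   0 386 464]
 [  0   0   0   0   0   0 122 110   2 386 461]
 [  0   0   0   0   0   0  61 121   7 408 472]
 [  0   0   0   0  44 192 119   8   0 425 458]
 [  0   0   0   0 102 369 171  45   0 439 472]
 [  0   0   0   0 174 440 360 126   0 448 469]
 [  0   0   0   0   0 326 370  77   0 500 459]
 [  0   0   0   0   0   0   0   0   0 540 429]
 [  0   0  95  19   0   0   0   0   0 534 448]]
```

Request:
send_rows:
  plan:
    - [[0,0,-0.003,0,0,0],[0,0,-0.006,0,0,0],[0,0,-0.01,0,0,0],[0,0,-0.014,0,0,0],[0,0,-0.016,0,0,0],[0,0,-0.016,0,0,0],[0,0,-0.014,0,0,0],[0,0,-0.01,0,0,0],[0,0,-0.005,0,0,0],[0,0,0,0,0,0]]

```text
t: 30.15
tcp_pos: [0.4681, 0.1467, 0.0973]
orientation: [-3.141, -0.0, -3.115]
wrist_force: [-0.4, -0.0, -1.2]
opening: 0.684
finger_force: 43.1
```

```bash
python3 - <<'E'
from h import *
s=sensors.get_state();print(s["tcp_pos"],s["orientation"],s["wrist_force"],s["opening"],s["finger_force"])
w=imaging.get_image("wrist");P=wpts(w);np.savez("w11.npz",**w)
held(P,s,-.041,.06,.06)
t=tool(P,s);b=t[(abs(t[...,0])<.04)&(abs(t[...,1])<.026)&(abs(t[...,2]+.041)<.008)]
print("reader",rect(P,.462,.15,.013,.024,.07,.06)); go("place",s,.6405,.287,1.5)
sc=imaging.get_image("scene");Q=pts(sc);print(rect(Q,.462,.15,.013,.024,.07,.06),rect(Q,s["tcp_pos"][0],s["tcp_pos"][1],.08,.137,.05,.05))
E
```

```text
[0.46810231 0.14674409 0.09731685] [-3.14122083e+00 -2.30847564e-04 -3.11487008e+00] [-0.38157147 -0.02696701 -1.19768768] 0.6839162332707511 43.082449436187744
held 10026 x [-0.0261  0.03  ] z med -0.0404 tilt 0.019 -0.003
reader (5414, array([446.2, 150.9]), array([66.2, 71.6]), 84.6, np.float64(0.0202))
place tool dx dy mm -176.1 135.6 turn 0.0 | z 0.0973
(740, array([463.5, 150.1]), array([ 66. , 100.7]), 84.7, np.float64(0.0185)) (512, array([474.3, 145.7]), array([62.1, 62. ]), 45.1, np.float64(0.1344))
```

Request:
send_rows:
  plan:
    - [[-0.0076,0.0058,0,0,0,0],[-0.0137,0.0105,0,0,0,0],[-0.0152,0.01165,0,0,0,0],[-0.0152,0.01165,0,0,0,0],[-0.0152,0.01165,0,0,0,0],[-0.0152,0.01165,0,0,0,0],[-0.0152,0.01165,0,0,0,0],[-0.0152,0.01165,0,0,0,0],[-0.0152,0.01165,0,0,0,0],[-0.0152,0.01165,0,0,0,0]]

```text
t: 31.25
tcp_pos: [0.6084, 0.2608, 0.0952]
orientation: [-3.141, -0.002, -3.115]
wrist_force: [0.2, 0.1, -1.0]
opening: 0.685
finger_force: 43.1
```

Request:
send_rows:
  plan:
    - [[-0.0152,0.0117,0,0,0,0],[-0.0122,0.0093,0,0,0,0],[-0.0066,0.0051,0,0,0,0],[0,0,0,0,0,0],[0,0,0.01,0,0,0],[0,0,0.015,0,0,0],[0,0,0.015,0,0,0],[0,0,0.01,0,0,0],[0,0,0,0,0,0],[0,0,0,0,0,0]]

```text
t: 32.25
tcp_pos: [0.6408, 0.2867, 0.0463]
orientation: [-3.141, -0.001, -3.115]
wrist_force: [0.0, 0.2, -0.5]
opening: 0.685
finger_force: 43.2
```

```bash
python3 - <<'E'
from h import *
s=sensors.get_state();print(s["tcp_pos"],s["orientation"],s["wrist_force"],s["opening"],s["finger_force"])
go("place",s,.6413,.287,1.5)
w=imaging.get_image("wrist");P=wpts(w);held(P,s,-.041,.06,.06)
print("cradle rim",rect(P,.6405,.287,.011,.02,.055,.055))
w=imaging.get_image("top");P=pts(w);print("reader",rect(P,.462,.15,.013,.024,.07,.06))
w=imaging.get_image("scene");P=pts(w);print("cradle rim",rect(P,.6405,.287,.011,.019,.055,.055))
E
```

```text
[0.64076328 0.28674989 0.0463093 ] [-3.14084934e+00 -1.41935047e-03 -3.11491786e+00] [ 0.04805057  0.16864936 -0.50029897] 0.684785886359202 43.18010151386261
place tool dx dy mm -0.5 0.2 turn 0.0 | z 0.0463
held 9994 x [-0.0258  0.03  ] z med -0.0404 tilt 0.02 -0.003
cradle rim (1809, array([625.9, 286.8]), array([82.8, 55.5]), 89.9, np.float64(0.0155))
reader (1153, array([461.1, 151.7]), array([65.9, 99.5]), 84.1, np.float64(0.0191))
cradle rim (185, array([648.9, 286.7]), array([82.8, 68.2]), 85.8, np.float64(0.0141))
```

Request:
send_rows:
  plan:
    - [[-0.0003,0.0002,0.006,0,0,0],[0,0,0.01,0,0,0],[0,0,0.01,0,0,0],[0,0,0.01,0,0,0],[0,0,0.007,0,0,0],[0,0,0.005,0,0,0],[0,0,0.003,0,0,0],[0,0,0.001,0,0,0],[0,0,0,0,0,0],[0,0,0,0,0,0]]

```text
t: 33.4
tcp_pos: [0.6414, 0.2872, -0.0051]
orientation: [-3.141, -0.0, -3.115]
wrist_force: [1.0, -0.6, -1.1]
opening: 0.679
finger_force: 43.2
```

Request:
send_rows:
  plan:
    - [[0,0,0.0008,0,0,0],[0,0,0.0007,0,0,0],[0,0,0.0007,0,0,0],[0,0,0,0,0,0],[0,0,0,0,0,0],[0,0,0,0,0,0],[0,0,0,0,0,0],[0,0,0,0,0,0],[0,0,0,0,0,0],[0,0,0,0,0,0]]

```text
t: 34.4
tcp_pos: [0.6413, 0.2871, -0.0072]
orientation: [-3.141, -0.001, -3.115]
wrist_force: [-2.9, -1.2, 5.1]
opening: 0.683
finger_force: 43.6
```

Contact on the floor. Release, lift, and head for the card reader.

Request:
send_rows:
  plan:
    - [[0,0,0,0,0,0],[0,0,0,0,0,0],[0,0,0,0,0,0],[0,0,0,0,0,0],[0,0,0,0,0,0],[0,0,-0.01,0,0,0],[0,0,-0.02,0,0,0],[0,0,-0.03,0,0,0],[0,0,-0.03,0,0,0],[0,0,-0.03,0,0,0]]
  claw: 0.85

```text
t: 35.4
tcp_pos: [0.6413, 0.2871, 0.1144]
orientation: [-3.141, -0.0, -3.115]
wrist_force: [0.6, 0.7, -1.0]
opening: 0.847
finger_force: 0.0
```

```bash
python3 - <<'E'
from h import *
s=sensors.get_state();print(s["tcp_pos"],s["orientation"],s["joint_positions"][5],s["wrist_force"],s["opening"],s["finger_force"])
for c,fn in [("wrist",wpts),("scene",pts)]:
    w=imaging.get_image(c);P=fn(w)
    print("pager",rect(P,.6405,.287,.025,.036,.055,.055),"reader",rect(P,.462,.15,.013,.024,.07,.06),"bell",rect(P,.443,.272,.03,.07,.05,.05))
go("reader",s,.461,.150,-5.5)
E
```

```text
[0.64127093 0.28712247 0.11439121] [-3.14130805e+00 -3.76828071e-04 -3.11484992e+00] 0.3942813598489734 [ 0.56639871  0.66283639 -1.02594475] 0.8474687403942764 0.0
pager (3498, array([640.7, 286.3]), array([58.6, 59.1]), 22.7, np.float64(0.033)) reader (2807, array([486.3, 147.5]), array([66.9, 48.8]), 82.4, np.float64(0.02)) bell None
pager (544, array([644.8, 285.9]), array([58.6, 56.7]), 72.0, np.float64(0.0317)) reader (741, array([464.6, 149.9]), array([ 67. , 100.5]), 83.5, np.float64(0.0186)) bell (50, array([471. , 282.4]), array([12. , 40.7]), 17.1, np.float64(0.0326))
reader tool dx dy mm 183.9 -132.3 turn 7.0 | z 0.1144
```

Request:
send_rows:
  plan:
    - [[0.0079,-0.0057,0,0,0,0],[0.0142,-0.0102,0,0,0,0],[0.0158,-0.0114,0,0,0,0],[0.0158,-0.0114,0,0,0,0],[0.0158,-0.0114,0,0,0,0],[0.0158,-0.0114,0,0,0,0],[0.0158,-0.0114,0,0,0,0],[0.0158,-0.0114,0,0,0,0],[0.0158,-0.0114,0,0,0,0],[0.0158,-0.0114,0,0,0,0]]
  claw: 1.0

```text
t: 36.5
tcp_pos: [0.495, 0.1756, 0.1126]
orientation: [-3.141, -0.001, -3.115]
wrist_force: [-0.5, 0.0, 0.9]
opening: 1.001
finger_force: 0.0
```

Request:
send_rows:
  plan:
    - [[0.0158,-0.0114,0,0,0,0],[0.0126,-0.0091,0,0,0,0],[0.007,-0.0049,0,0,0,0],[0,0,0,0,0,0],[0,0,0,0,0,3.5],[0,0,0,0,0,3.5],[0,0,0.02,0,0,0],[0,0,0.02,0,0,0],[0,0,0,0,0,0],[0,0,0,0,0,0]]

```text
t: 37.5
tcp_pos: [0.4612, 0.15, 0.0727]
orientation: [-3.141, -0.001, 3.046]
wrist_force: [0.2, 0.2, 0.5]
opening: 1.0
finger_force: 0.0
```

```bash
python3 - <<'E'
from h import *
s=sensors.get_state();print(s["tcp_pos"],s["orientation"],s["joint_positions"][5],s["wrist_force"],s["opening"],s["finger_force"])
w=imaging.get_image("wrist");P=wpts(w);cv2.imwrite("pics/w12.png",w["frame"])
r=rect(P,.462,.15,.013,.024,.07,.06);print("reader",r);go("reader",s,*(r[1]/1e3),r[3]-90 if r[2][0]<r[2][1] else r[3])
E
```

```text
[0.46116876 0.1499992  0.07269431] [-3.14072400e+00 -1.44195295e-03  3.04637324e+00] 0.4098252295791869 [0.17872645 0.16308348 0.51831251] 1.0002744171232647 0.0
reader (9867, array([459.6, 149.6]), array([66.7, 99.4]), 84.3, np.float64(0.0202))
reader tool dx dy mm 1.5 -0.5 turn 0.2 | z 0.0727
```

View pics/w12.png

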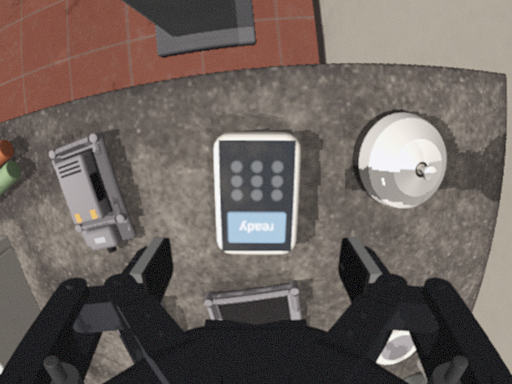

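Request:
send_rows:
  plan:
    - [[0.001,-0.0003,0.008,0,0,0],[0,0,0.014,0,0,0],[0,0,0.016,0,0,0],[0,0,0.016,0,0,0],[0,0,0.014,0,0,0],[0,0,0.012,0,0,0],[0,0,0.009,0,0,0],[0,0,0.005,0,0,0],[0,0,0.002,0,0,0],[0,0,0,0,0,0]]

```text
t: 38.55
tcp_pos: [0.46, 0.1496, -0.0234]
orientation: [-3.141, -0.001, 3.046]
wrist_force: [0.2, 0.3, -0.5]
opening: 1.0
finger_force: 0.0
```

Request:
send_rows:
  plan:
    - [[0,0,0,0,0,0],[0,0,0,0,0,0],[0,0,0,0,0,0],[0,0,0,0,0,0],[0,0,0,0,0,0],[0,0,0,0,0,0],[0,0,0,0,0,0],[0,0,0,0,0,0],[0,0,0,0,0,0],[0,0,0,0,0,0]]
  claw: 0.6

```text
t: 39.55
tcp_pos: [0.4604, 0.1497, -0.0227]
orientation: [-3.142, 0.0, 3.046]
wrist_force: [-1.1, 0.5, 5.7]
opening: 0.762
finger_force: 45.4
```

Request:
send_rows:
  plan:
    - [[0,0,-0.003,0,0,0],[0,0,-0.006,0,0,0],[0,0,-0.01,0,0,0],[0,0,-0.014,0,0,0],[0,0,-0.016,0,0,0],[0,0,-0.016,0,0,0],[0,0,-0.014,0,0,0],[0,0,-0.01,0,0,0],[0,0,-0.005,0,0,0],[0,0,0,0,0,0]]

```text
t: 40.55
tcp_pos: [0.4603, 0.1497, 0.0711]
orientation: [-3.141, -0.0, 3.046]
wrist_force: [0.1, -0.2, -2.4]
opening: 0.761
finger_force: 44.7
```

```bash
python3 - <<'E'
from h import *
s=sensors.get_state();print(s["tcp_pos"],s["orientation"],s["joint_positions"][5],s["wrist_force"],s["opening"],s["finger_force"])
w=imaging.get_image("wrist");P=wpts(w);held(P,s,-.042,.066,.1)
print(pocket(w,P,*CR["reader"]));go("place",s,.6165,.1393,4.5)
E
```

```text
[0.46028766 0.14965286 0.0711207 ] [-3.14123111e+00 -1.98194561e-04  3.04612722e+00] 0.4099737910790825 [ 0.13343204 -0.15071964 -2.43505313] 0.7608825204947888 44.72100019454956
held 21190 x [-0.0367  0.0499] z med -0.0429 tilt 0.009 0.002
None
place tool dx dy mm -156.5 4.6 turn -10.0 | z 0.0711
```

Request:
send_rows:
  plan:
    - [[-0.008,0.0004,0,0,0,0],[-0.014,0.0005,0,0,0,0],[-0.0175,0.0005,0,0,0,0],[-0.0175,0.0005,0,0,0,0],[-0.0175,0.0005,0,0,0,0],[-0.0175,0.0005,0,0,0,0],[-0.0175,0.0005,0,0,0,0],[-0.0175,0.0005,0,0,0,0],[-0.0175,0.0005,0,0,0,0],[-0.0125,0.0002,0,0,0,0]]

```text
t: 41.6
tcp_pos: [0.6178, 0.1388, 0.0689]
orientation: [-3.14, -0.002, 3.046]
wrist_force: [-0.4, 0.1, -2.0]
opening: 0.757
finger_force: 44.7
```

Request:
send_rows:
  plan:
    - [[0,0,0,0,0,0],[0,0,0,0,0,-3],[0,0,0,0,0,-4],[0,0,0,0,0,-3],[0,0,0,0,0,0],[0,0,0.01,0,0,0],[0,0,0.015,0,0,0],[0,0,0.01,0,0,0],[0,0,0,0,0,0],[0,0,0,0,0,0]]

```text
t: 42.6
tcp_pos: [0.6163, 0.1391, 0.0348]
orientation: [-3.141, -0.002, -3.063]
wrist_force: [0.2, 0.2, -1.1]
opening: 0.764
finger_force: 44.8
```

```bash
python3 - <<'E'
from h import *
s=sensors.get_state();print(s["tcp_pos"],s["orientation"],s["joint_positions"][5],s["wrist_force"],s["opening"],s["finger_force"])
w=imaging.get_image("wrist");P=wpts(w);held(P,s,-.042,.066,.1)
print(rect(P,.55,.135,.011,.02,.03,.06,5));go("place",s,.617,.1393,4.5)
E
```

```text
[0.61629647 0.13909799 0.03475548] [-3.14091484e+00 -2.13711905e-03 -3.06270315e+00] 0.14326784946406143 [ 0.22449254  0.22936248 -1.09760509] 0.763842936683383 44.79702651500702
held 21187 x [-0.0364  0.0502] z med -0.0429 tilt 0.009 0.002
(1875, array([566.9, 134.7]), array([27.9, 89.4]), 2.2, np.float64(0.0145))
place tool dx dy mm -0.7 0.1 turn 0.0 | z 0.0348
```

Request:
send_rows:
  plan:
    - [[-0.0005,0,0.006,0,0,0],[0,0,0.01,0,0,0],[0,0,0.01,0,0,0],[0,0,0.008,0,0,0],[0,0,0.006,0,0,0],[0,0,0.004,0,0,0],[0,0,0.0025,0,0,0],[0,0,0.001,0,0,0],[0,0,0,0,0,0],[0,0,0,0,0,0]]

```text
t: 43.65
tcp_pos: [0.6173, 0.1392, -0.0118]
orientation: [-3.141, -0.001, -3.063]
wrist_force: [-0.1, -0.5, -1.4]
opening: 0.766
finger_force: 44.8
```

Request:
send_rows:
  plan:
    - [[0,0,0.0007,0,0,0],[0,0,0.0007,0,0,0],[0,0,0.0006,0,0,0],[0,0,0,0,0,0],[0,0,0,0,0,0],[0,0,0,0,0,0],[0,0,0,0,0,0],[0,0,0,0,0,0],[0,0,0,0,0,0],[0,0,0,0,0,0]]

```text
t: 44.65
tcp_pos: [0.6171, 0.1392, -0.0142]
orientation: [-3.141, -0.001, -3.062]
wrist_force: [0.7, 0.4, -1.9]
opening: 0.758
finger_force: 44.8
```

Request:
send_rows:
  plan:
    - [[0,0,0.0005,0,0,0],[0,0,0.0005,0,0,0],[0,0,0,0,0,0],[0,0,0,0,0,0],[0,0,0,0,0,0],[0,0,0,0,0,0],[0,0,0,0,0,0],[0,0,0,0,0,0],[0,0,0,0,0,0],[0,0,0,0,0,0]]

```text
t: 45.65
tcp_pos: [0.6172, 0.1392, -0.0146]
orientation: [-3.141, -0.001, -3.062]
wrist_force: [-3.4, -1.4, 5.7]
opening: 0.761
finger_force: 45.6
```

Request:
send_rows:
  plan:
    - [[0,0,0,0,0,0],[0,0,0,0,0,0],[0,0,0,0,0,0],[0,0,0,0,0,0],[0,0,0,0,0,0],[0,0,-0.01,0,0,0],[0,0,-0.02,0,0,0],[0,0,-0.03,0,0,0],[0,0,-0.03,0,0,0],[0,0,-0.03,0,0,0]]
  claw: 0.95

```text
t: 46.65
tcp_pos: [0.6172, 0.1392, 0.1069]
orientation: [-3.141, -0.0, -3.063]
wrist_force: [1.0, -0.5, 0.1]
opening: 0.951
finger_force: 0.0
```

Request:
send_rows:
  plan:
    - [[0.01,0,-0.01,0,0,0],[0.02,0,-0.01,0,0,0],[0.025,0,-0.01,0,0,0],[0.025,0,-0.01,0,0,0],[0.025,0,-0.01,0,0,0],[0.025,0,-0.01,0,0,0],[0.01,0,0,0,0,0],[0,0,0,0,0,0],[0,0,0,0,0,0],[0,0,0,0,0,0]]

```text
t: 47.65
tcp_pos: [0.4782, 0.1282, 0.1641]
orientation: [-3.141, -0.002, -3.063]
wrist_force: [0.5, 0.4, 0.1]
opening: 0.95
finger_force: 0.0
```

```bash
python3 - <<'E'
from h import *
s=sensors.get_state();print(s["t"],s["tcp_pos"],s["wrist_force"],s["opening"],s["finger_force"])
for c,fn in [("wrist",wpts),("scene",pts),("top",pts)]:
    w=imaging.get_image(c);P=fn(w)
    if c=="scene": cv2.imwrite("pics/end.png",cv2.resize(w["frame"][150:320,210:420],(800,600),interpolation=2))
    print(c,"reader",rect(P,.6165,.139,.0235,.032,.057,.05),"scan",rect(P,.6155,.0126,.026,.034,.06,.035),"pager",rect(P,.6405,.287,.027,.036,.05,.05),"batt",rect(P,.438,0,.0235,.03,.04,.03))
E
```

```text
47.65 [0.47823464 0.12821137 0.16414484] [0.54038339 0.4057671  0.05513132] 0.9501719806161102 0.0
wrist reader (3478, array([616.8, 138. ]), array([100.7,  66.3]), 5.0, np.float64(0.0283)) scan (112, array([615.6,  14.7]), array([88.7, 14.3]), 24.9, np.float64(0.0297)) pager None batt (1512, array([437.8,  -1. ]), array([57.6, 35.2]), 8.4, np.float64(0.0269))
scene reader (966, array([619.5, 138.8]), array([100.5,  65.3]), 3.9, np.float64(0.0268)) scan (444, array([620.7,  13.2]), array([85.1, 39.1]), 2.1, np.float64(0.0292)) pager (529, array([644.9, 286. ]), array([58.8, 57.8]), 84.6, np.float64(0.0318)) batt (172, array([442.4,  -0. ]), array([58.6, 33.9]), 7.8, np.float64(0.0256))
top reader (1070, array([617.8, 140.1]), array([99.8, 65.7]), 4.8, np.float64(0.0271)) scan (548, array([616.8,  13.5]), array([82. , 38.2]), 1.1, np.float64(0.0296)) pager None batt (330, array([438.9,   1.1]), array([56.9, 33.8]), 8.1, np.float64(0.026))
```

View pics/end.png

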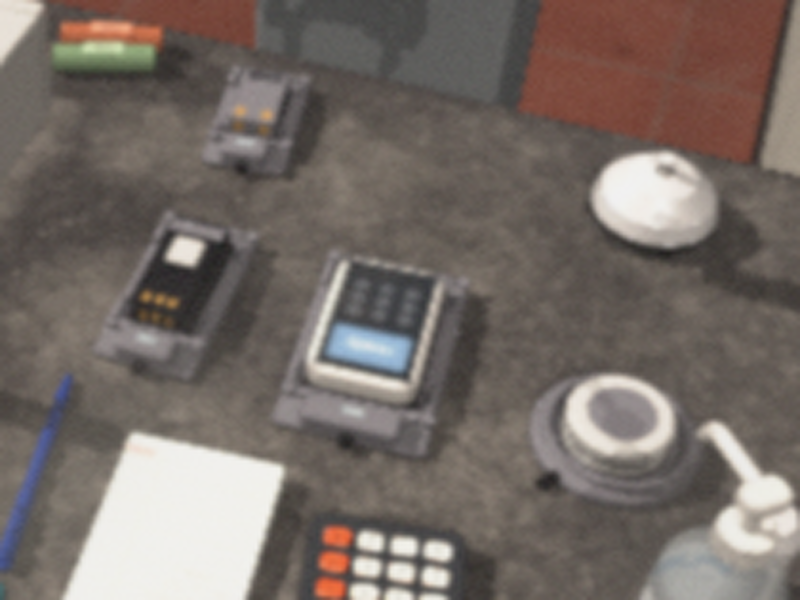

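The picture shows every unit seated with its contact end towards the block: battery (250,110), scanner (175,280), reader (375,325) and pager (620,420). The bell is still at (655,200). Handing in.

```bash
python3 -c "
from cell import arm
print(arm.finish_job())"
```

```text
the job is handed in; nothing more can be done
None
```

All four units lie seated in their own cradles, with the battery, scanner and card reader contact ends towards their blocks and the bell still standing in place; the job was handed in at about 48 s, and no verdict came back.

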